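Weigh a pair of sample bottles on a spring balance

TASK

Weigh the pair of sample bottles: stand the spare bottle upright in the empty place of the wire carrier, beside its match, then hang the carrier by its ring on the hook of the spring balance. Ease it down slowly so that the spring takes up the weight without the pointer dropping or bouncing fast, and let go, so that the loaded carrier hangs free and the pointer settles. Leave the squat jar, the beaker and the conical flask standing where they are.

Things in the scene. Friction and masses are not known exactly. Their poses are not given: they have to be found in the camera images.
- spare_mid (a point): The spare bottle: white plastic, narrow neck, 44 mm diameter (straight side up to 60 mm), 85 mm tall with its 31 mm wide cap, 130 g give or take a fifth. It stands in a flat grey tray (140 x 190 mm, floor 4 mm thick, rim 10 mm high) beside a squat jar. The point is its centre, 42.5 mm above its underside.
- carried_mid (a point): The matching bottle, same shape and size, already standing in one place of the carrier. The point is its centre, 42.5 mm above its underside.
- carrier: Loose two-place bottle carrier of steel wire and sheet, 200 g, 65 mm (x) by 205 mm (y). Origin: centre of its underside; x faces away from the robot within 15 degrees, z up. 4 mm floor, wire rails up to 29 mm, a middle stem with a round grey grip sleeve, 18 mm in diameter, 62 to 128 mm above the underside, and at its top an upright oval ring (196 to 250 mm).
- carrier_grip (a point): Where to grip the sleeve: on the stem's axis, 95 mm above the carrier's underside, axes as the carrier. With fingers closing along the carrier's y, opened no more than 60 mm to pass between the bottles, and the tool leaning about 30 degrees, fingertips forward (carrier's x) and down, the gripper stays below and in front of hook and balance.
- ring_top (a point): Wire centre of the top of the carrier's ring, 155 mm above carrier_grip on the same axis. The ring is of 5 mm wire, lies in the carrier's y-z plane, 40 mm wide and 54 mm high between wire centres.
- empty_place (a point): Centre of the empty place of the carrier, on top of its 4 mm floor, 70 mm along the carrier's -y from the stem. The place is 55 mm square between the rails; the rails' top is 25 mm above this point. Axes as the carrier.
- full_place (a point): Centre of the place that holds the matching bottle, on top of the carrier's floor, 70 mm along the carrier's +y from the stem.
- stand: The fixed retort stand. Origin: on the bench, straight below the hook; x away from the robot within 12 degrees, z up. Base plate 8 mm thick, 130 mm wide, from 90 mm in front of the hook to 160 mm behind; a 12 mm rod, 540 mm tall, stands 130 mm behind the hook. A clamp holds the upright barrel of the balance, 29 mm in diameter, from 366 to 546 mm above the bench.
- hook_bowl (a point): Wire centre of the lowest part of the balance's steel hook (5 mm wire), 306 mm above the bench when unloaded; axes as the stand. The ring is to rest in it, the ring's wire centre 5 mm above this point. To hang it: ring across the hook, its top about 36 mm above this point, in over the tip from -x until over the bowl, then down.
- hook_tip (a point): The upturned tip of the hook (the wire ends 3 mm above this point), 18 mm in front of (-x) hook_bowl and 24 mm above it. The hook's shank bends round the other side: its wire is 11 mm behind the bowl at 35 mm height and back over it at 48 mm, where a nut of 15 mm diameter sits.
- balance (a joint): How far the hook and the black pointer collar round the clear barrel are drawn down, in m: 0 unloaded, 0.09 at the stop. The spring gives 125 N/m; the carrier with both bottles draws it 32 to 41 mm and then hangs 11 mm or more above the base plate. The hook moves only straight up and down, and bounces lightly damped (about 2.5 Hz) if the load is let go before the spring carries it.
- jar_mid (a point): A squat wide-mouthed white jar, 68 mm diameter, 66 mm tall, in the tray beside the spare bottle; not to be disturbed. The point is its centre.
- beaker_mid (a point): A glass beaker, 68 mm diameter, 85 mm tall, on the bench to the left; not to be disturbed. The point is its centre.
- flask_mid (a point): A conical glass flask, 70 mm diameter, 100 mm tall, on the bench to the right; not to be disturbed. The point is its centre.
Not all that is in view belongs to the job. Leave any orange or turquoise look-alike of the part that bears carried_mid alone.

How it is judged:
On the way, in this order (a step that is already met when the one before it is completed fails the run):
1. the spare bottle stands upright in the empty place of the carrier, on its floor, let go (distance between spare_mid and empty_place below 0.048 m and z of spare_mid in the frame of empty_place above 0.038 m and angle between spare_mid's own z axis and vertical below 0.15 rad and contact force between the fingers and spare below 0.1 N), for 0.2 s.
2. the loaded carrier hangs from the hook and has drawn the pointer down (value of joint balance above 0.025 m and contact force between carrier and balance above 2 N and horizontal distance between ring_top and hook_bowl below 0.03 m), for 0.2 s.
At the end, for the whole second after the job is handed in: The carrier hangs by its ring on the hook, upright within 0.2 rad, both bottles standing in their places (within about 20 mm), clear of the stand and let go, nearly still (under 60 mm/s), with the pointer settled at 28 to 46 mm (under 20 mm/s) (value of joint balance between 0.028 and 0.046 m and velocity of joint balance between -0.02 and 0.02 m/s and contact force between carrier and balance above 3 N and height (world z) of carrier above 0.012 m and angle between carrier_grip's own z axis and vertical below 0.2 rad and linear speed of carrier below 0.06 m/s and distance between spare_mid and empty_place below 0.048 m and distance between carried_mid and full_place below 0.048 m and contact force between the fingers and carrier below 0.1 N); the robot touches nothing.
It fails at once if the pointer drops or springs back faster than 0.25 m/s (velocity of joint balance above 0.25 m/s or velocity of joint balance below -0.25 m/s).
It fails at once if the jar, the beaker or the flask is moved more than 30 mm or tipped (distance of any of jar_mid, beaker_mid, flask_mid from where it was at the start of the episode above 0.03 m or angle between any of jar_mid, beaker_mid, flask_mid's own z axis and vertical above 0.5 rad).
It also fails if it takes over 72 s, if anything falls off the work surface, if the arm or the gripper's body presses on something with over 40 N, if the wrist force passes 120 N, or if a joint passes its speed limit or range.

ROBOT

A 7-joint arm with a two-finger parallel gripper is mounted at the origin on the work surface. World frame = base frame: x ahead of the robot, y to its left, z up, the work surface at z = 0. Lengths are in m, angles in rad, forces in N, time in s.
With the tool pointing down it reaches from about 0.425 to 0.875 m from the base axis. Payload 4.7 kg.
Tool frame: the origin (TCP) lies midway between the tips of the shut fingers; the grasp point (between the pads) lies 19 mm behind it (grip_point_offset is the z of the grasp point in the tool frame, in m); z points along the fingers, y is the direction in which the jaws open and shut (so a half turn about z gives the same grasp; the last joint's range is limited). The gripper opens to 87 mm and grips with 3 to 60 N. Pads are 19 mm wide; open, the fingers measure 117 mm over their backs; the gripper's body (75 mm by 190 mm) begins 51 mm behind the grasp point.
Start: joints at [1.239, 0.321, -0.07, 1.45, 0.023, 1.371, -0.057], TCP at [0.22, -0.612, 0.223] pointing down, gripper open.
Joint ranges: [-2.86, 2.86], [-0.3, 2.09], [-1.38, 1.24], [0.06, 2.45], [-1.56, 4.7], [0.09, 2.05], [-2.69, 2.69]. Speed limits (rad/s): [2.57, 2.57, 3.14, 3.14, 3.14, 3.14, 3.14].

INTERFACE

Orientations are given as a unit quaternion [x, y, z, w].
In Python, from cell import * gives the robot as it stands.
- The arm moves only by the tool drive_tool, never from a script. Its argument "increments" is a list of rows, each an object with "jaw": the closure in counts, from 0 (fully open) to 255 (shut); "travel": the shift along the world's x, y, z in mm, a list of three; "twist": the turn, a rotation vector about the world's x, y, z in rad, a list of three. A call has 1 to 10 rows; each row shifts and turns the commanded pose from where the row before left it; what a row does not reach is not made up. A row lasts 1/8 s, in which the tool goes at most 62.5 mm and 10.7 degrees, less where a joint would pass 70% of its speed; a pose out of reach is approached as far as the arm can. A call is refused whole if a number of a shift passes 62.5 or a number of a turn 0.188, either way. A call with a gripper value outside its range is refused whole. The fingers move at their own pace and stop on an object; the grip force is fixed at half the most. Time passes only in rows, so rows that do not move let the fingers close. It gives the time, the measured TCP pose, the force and the opening at its end, in the units of the state.
- state(): the state, without advancing time (a new reading comes with each control period).
- capture(name): name is "scene" or "side" or "wrist"; returns a dict with "image" (400x640x3 uint8, red, green, blue), "camera_matrix" (3x3 intrinsics, pixels), "R" (3x3) and "t" (3): a world point X has camera coordinates R X + t. Camera axes: x right, y down, z forward; pixel columns grow to the right and rows downward; lengths in m; the calibration is good to about 2 mm. The wrist camera is an equidistant fisheye: a pixel r from the principal point sees the ray r / f radians off the axis. A picture is of the moment at which its call begins. There is no depth.
- hand_in(): hands the job in, once; it reports no verdict.
The state is a dict: "time_s": time; "q": joint angles; "dq": joint speeds; "joint_torque": joint torques, N m; "tcp_pos": TCP position; "orientation": TCP orientation; "wrist_force": force on the tool from outside, world axes, zero at the start; "torque": the same for the moment, N m; "grip_width": opening from 0.0 (shut) to 1.0 (fully open).
Only numpy, scipy, OpenCV 4.12 (cv2) and the standard library are available. Lean on these libraries where they do the work, as an engineer would, in place of code of your own. Each camera call takes 0.05 s, during which the arm holds its last target.

## Working session

There is one attempt and no reset: what is moved stays moved. The work goes in short steps, Python scripts to look and compute and a tool call to move; the robot and the scene stay as the last step left them, time stands still between calls to the robot, and variables do not carry over. Pictures are saved under pics/ and viewed, and the job is handed in when it is done.

Besides the shell and the picture viewer there is one more tool, called after "Call:" as name(argument=value, ...) on one line, values as JSON. drive_tool: Moves the arm, as the interface text tells. Its arguments: {"type":"object","properties":{"increments":{"type":"array"}},"required":["increments"]}

```bash
mkdir -p pics; ls; cat > h.py <<'E'
from cell import *
import numpy as np, cv2, pickle
def snap(n,f):
    c=capture(n); cv2.imwrite(f'pics/{f}.png',c['image'][:,:,::-1]); pickle.dump(c,open(f'pics/{f}.pkl','wb')); return c
E
python3 - <<'E'
from h import *
for n in ['scene','side','wrist']:
    c=snap(n,n+'0'); print(n,np.round(c['camera_matrix'],1).tolist(),np.round(c['R'],3).tolist(),np.round(c['t'],3).tolist(),np.round(-c['R'].T@c['t'],3))
print(state())
E
```

```text
pics
scene [[382.9, 0.0, 317.2], [0.0, 382.9, 196.1], [0.0, 0.0, 1.0]] [[0.359, 0.933, -0.011], [0.786, -0.308, -0.536], [-0.503, 0.183, -0.844]] [-0.222, -0.366, 1.528] [ 1.137 -0.185  1.091]
side [[440.3, 0.0, 318.6], [0.0, 440.3, 200.6], [0.0, 0.0, 1.0]] [[0.774, -0.633, 0.012], [-0.448, -0.561, -0.696], [0.447, 0.534, -0.718]] [-0.49, 0.416, 1.187] [ 0.036 -0.711  1.147]
wrist [[309.7, 0.0, 324.8], [0.0, 309.7, 200.8], [0.0, 0.0, 1.0]] [[0.339, -0.941, -0.003], [-0.904, -0.327, 0.276], [-0.26, -0.091, -0.961]] [-0.647, -0.036, 0.393] [ 0.289 -0.585  0.386]
{'time_s': 0.15, 'q': array([ 1.23910663,  0.32168389, -0.07005114,  1.45140689,  0.02260528,
        1.37074712, -0.05692971]), 'dq': array([ 0.00093403, -0.00165545,  0.00071442, -0.00272587, -0.00067435,
       -0.00014542, -0.00130721]), 'joint_torque': array([-5.32501763e-04, -4.91796970e+01, -4.05030884e-01, -3.12874138e+01,
       -6.40130346e-02,  4.05137998e-02,  1.14876384e-04]), 'tcp_pos': array([ 0.22010896, -0.61116681,  0.22168615]), 'orientation': array([ 9.85093707e-01,  1.72017025e-01, -1.74212026e-04, -7.08637127e-04]), 'wrist_force': array([ 0.49942532,  0.86357843, -0.2944629 ]), 'torque': array([0.01498788, 0.02266432, 0.03908275]), 'grip_width': 0.9955941083005433}
```

View pics/scene0.png

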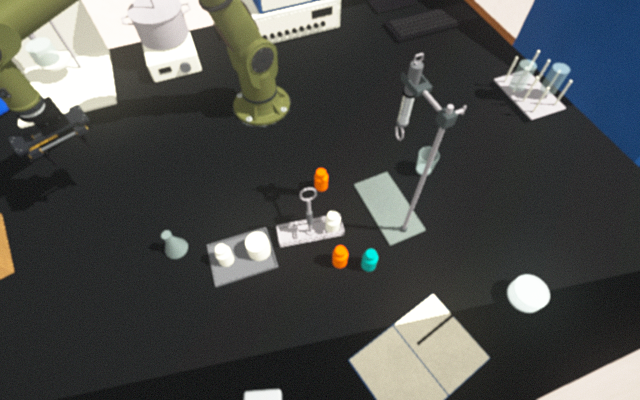

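View pics/side0.png

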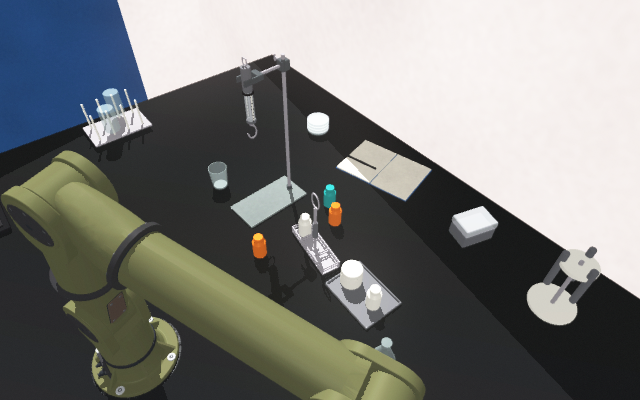

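View pics/wrist0.png

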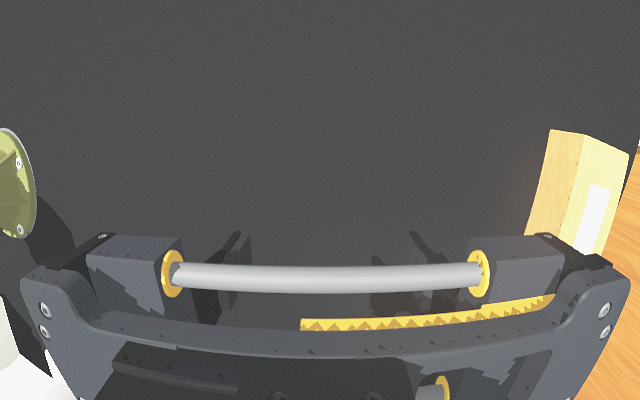

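Candidates, by scene pixel:
- White small bottle in the tray (224,255): the spare.
- Squat jar in the tray (257,246).
- White bottle in the carrier (333,221): the match.
- Orange decoys at (321,180) and (340,257), turquoise decoy at (370,260).
- White dish (528,293).

I choose (224,255) and will check it in a close crop.

```bash
python3 - <<'E'
import cv2
a=cv2.imread('pics/scene0.png'); b=cv2.imread('pics/side0.png')
cv2.imwrite('pics/c1.png',cv2.resize(a[175:290,195:355],None,fx=5,fy=5,interpolation=cv2.INTER_CUBIC))
cv2.imwrite('pics/c2.png',cv2.resize(b[180:330,280:410],None,fx=4,fy=4,interpolation=cv2.INTER_CUBIC))
cv2.imwrite('pics/c3.png',cv2.resize(a[40:245,350:480],None,fx=2.9,fy=2.9,interpolation=cv2.INTER_CUBIC))
cv2.imwrite('pics/c4.png',cv2.resize(b[50:230,210:320],None,fx=3.3,fy=3.3,interpolation=cv2.INTER_CUBIC))
E
```

```text
(no output)
```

View pics/c1.png

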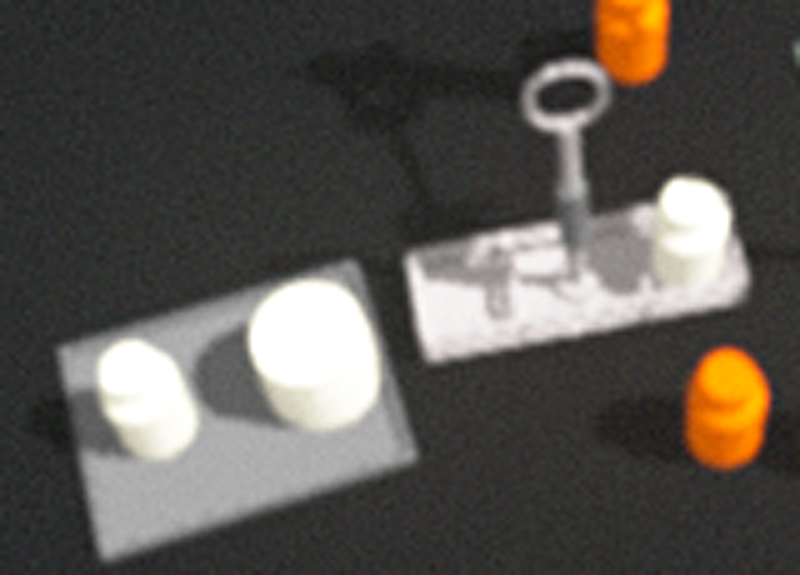

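View pics/c2.png

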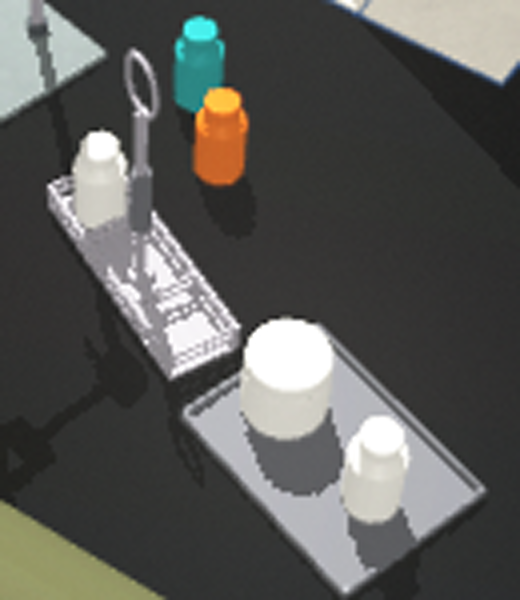

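View pics/c3.png

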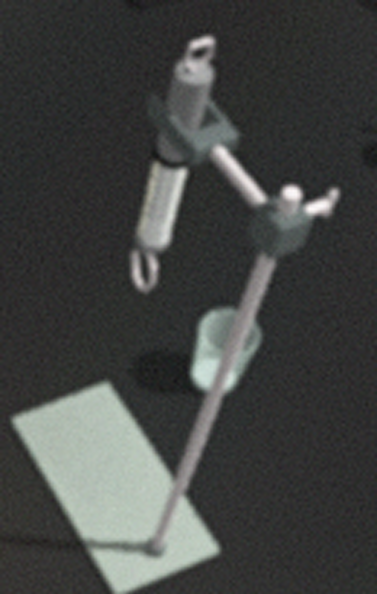

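View pics/c4.png

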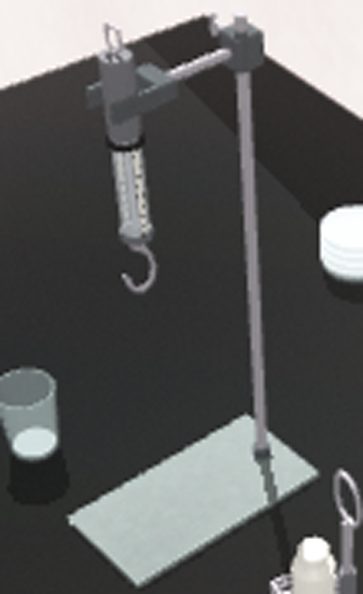

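```bash
cat > geo.py <<'E'
import numpy as np, cv2, pickle
from scipy.optimize import least_squares
S=pickle.load(open('pics/scene0.pkl','rb')); D=pickle.load(open('pics/side0.pkl','rb'))
def proj(c,X):
    Y=np.atleast_2d(X)@c['R'].T+c['t']; p=Y@c['camera_matrix'].T; return p[:,:2]/p[:,2:]
def ray(c,uv):
    d=c['R'].T@np.linalg.inv(c['camera_matrix'])@np.array([*uv,1.]); return -c['R'].T@c['t'],d/np.linalg.norm(d)
def tri(obs):
    f=lambda X:np.concatenate([proj(c,X)[0]-uv for c,uv in obs]); r=least_squares(f,[.6,0,.1]); return r.x,r.fun
def cr(off,s,u): return (np.array(u)+.5)/s-.5+np.array(off)
c1=lambda *u:cr((195,175),5,u); c2=lambda *u:cr((280,180),4,u); c3=lambda *u:cr((350,40),2.9,u); c4=lambda *u:cr((210,50),3.3,u)
def cyl(x,y,prof):
    a=np.linspace(0,2*np.pi,40,endpoint=False); return np.vstack([np.c_[x+r*np.cos(a),y+r*np.sin(a),0*a+z] for z,r in prof])
def poly(c,P):
    h=cv2.convexHull(proj(c,P).astype(np.float32)); m=cv2.moments(h); return np.array([m['m10'],m['m01']])/m['m00']
E
python3 - <<'E'
from geo import *
def mask(c,box,th):
    x0,y0,x1,y1=box; im=c['image'].astype(int); m=np.zeros(im.shape[:2],np.uint8)
    m[y0:y1,x0:x1]=(im[y0:y1,x0:x1].min(2)>th); n,l,s,ce=cv2.connectedComponentsWithStats(m); i=1+np.argmax(s[1:,4]); return ce[i],s[i]
spare=[(0.004,.022),(.064,.022),(.072,.0155),(.089,.0155)]
jar=[(0.004,.034),(.07,.034)]
for nm,pr,bs,bd in [('spare',spare,(210,238,238,270),(362,280,385,314)),('jar',jar,(242,228,274,264),(338,255,368,295))]:
    for ts,td in [(175,140),(190,160)]:
        a,sa=mask(S,bs,ts); b,sb=mask(D,bd,td)
        r=least_squares(lambda p:np.r_[poly(S,cyl(*p,pr))-a,poly(D,cyl(*p,pr))-b],[.6,-.2],diff_step=1e-3)
        print(nm,a,sa,b,sb,r.x,r.fun)
print('ring',tri([(S,c1(567,96)),(D,c2(142,84))]))
print('cap carried',tri([(S,c1(688,203)),(D,c2(101,147))]))
print('hookbot',tri([(S,c3(145,290)),(D,c4(138,291))]))
# stand plate corners scene c3
for u in [(12,418),(108,382),(220,550),(117,593)]:
    o,d=ray(S,c3(*u)); print('plate S',o+d*(.008-o[2])/d[2])
for u in [(69,519),(247,416),(320,472),(137,585)]:
    o,d=ray(D,c4(*u)); print('plate D',o+d*(.008-o[2])/d[2])
for u in [(405,252),(425,362),(748,297)]:
    o,d=ray(S,c1(*u)); print('carr S',[o+d*(z-o[2])/d[2] for z in (0,.029)])
for u in [(48,183),(170,378),(240,330)]:
    o,d=ray(D,c2(*u)); print('carr D',[o+d*(z-o[2])/d[2] for z in (0,.029)])
for u in [(58,348),(358,262),(418,462),(105,562)]:
    o,d=ray(S,c1(*u)); print('tray S',o+d*(.01-o[2])/d[2])
E
```

```text
spare [224.22894737 254.34210526] [213 242  23  27 380] [373.00645161 296.23548387] [362 280  23  34 620] [ 0.60195958 -0.28675023] [0.6025265  0.25324519 0.03406005 0.68764594]
spare [224.17941176 254.04705882] [214 243  21  24 340] [373.02134647 296.01313629] [362 280  23  34 609] [ 0.60175656 -0.28648879] [ 0.72174248  0.45962566 -0.09445755  0.8870608 ]
jar [257.97798742 245.73584906] [245 231  26  33 636] [352.28961039 276.0987013 ] [338 260  30  35 770] [ 0.60759633 -0.18995051] [-1.2241363  -0.09173649 -0.39225798 -1.3596341 ]
jar [257.97807757 245.04215852] [245 231  26  30 593] [352.23138298 276.07978723] [338 260  30  35 752] [ 0.6064734  -0.18960897] [-1.21900904  0.24797493 -0.68594556 -1.21994343]
ring (array([ 0.60296558, -0.01740165,  0.22307211]), array([ 0.02003806, -0.02402159,  0.02775377,  0.01947518]))
cap carried (array([0.6168003 , 0.05086485, 0.08541883]), array([ 0.08702289, -0.10416287,  0.11968729,  0.0837197 ]))
hookbot (array([0.57421793, 0.26108644, 0.2961224 ]), array([ 0.2882884 , -0.41800136,  0.41345714,  0.41893614]))
plate S [0.48996603 0.18389009 
[... 404 characters left out ...]
.029     ])]
carr S [array([ 0.61851716, -0.12514477,  0.        ]), array([ 0.63228712, -0.12674202,  0.029     ])]
carr S [array([0.65020603, 0.08005641, 0.        ]), array([0.66313401, 0.07300696, 0.029     ])]
carr D [array([0.60224216, 0.10833464, 0.        ]), array([0.58791896, 0.08762688, 0.029     ])]
carr D [array([ 0.55597739, -0.11232721,  0.        ]), array([ 0.54282369, -0.12745693,  0.029     ])]
carr D [array([ 0.62893643, -0.11192847,  0.        ]), array([ 0.61393843, -0.12706827,  0.029     ])]
tray S [ 0.53114363 -0.33565638  0.01      ]
tray S [ 0.54138735 -0.14399422  0.01      ]
tray S [ 0.68410754 -0.14986924  0.01      ]
tray S [ 0.67671112 -0.33923073  0.01      ]
```

```bash
python3 - <<'E'
from geo import *
def col(c,lo,hi,box):
    x0,y0,x1,y1=box; h=cv2.cvtColor(c['image'],cv2.COLOR_RGB2HSV); m=np.zeros(h.shape[:2],np.uint8)
    m[y0:y1,x0:x1]=cv2.inRange(h,lo,hi)[y0:y1,x0:x1]; n,l,s,ce=cv2.connectedComponentsWithStats(m); i=1+np.argmax(s[1:,4]); return ce[i]
b=[(0,.022),(.06,.022),(.068,.0155),(.085,.0155)]
O=((5,150,100),(25,255,255)); T=((80,100,60),(100,255,255))
for nm,(lo,hi),bs,bd in [('or1',O,(310,165,332,195),(245,225,275,265)),('or2',O,(328,240,352,272),(322,198,350,230)),('tq',T,(358,245,382,275),(318,178,345,212))]:
    a=col(S,lo,hi,bs); e=col(D,lo,hi,bd)
    r=least_squares(lambda p:np.r_[poly(S,cyl(*p,b))-a,poly(D,cyl(*p,b))-e],[.6,0],diff_step=1e-3); print(nm,r.x,r.fun)
for c,u,z,n in [(S,(175,249),.03,'flask'),(S,(427,161),.0425,'beaker'),(D,(219,177),.0425,'beaker')]:
    o,d=ray(c,u); print(n,o+d*(z-o[2])/d[2])
E
```

```text
or1 [0.45091451 0.07903098] [ 0.0540471   0.14609112 -0.09383864  0.09485357]
or2 [0.728882   0.03049674] [-0.01015079 -0.05966624  0.05793633 -0.04367723]
tq [0.7704869  0.10898625] [ 0.45384538 -0.21378824  0.35751161  0.63501034]
flask [ 0.52362729 -0.42475084  0.03      ]
beaker [0.51574992 0.44398953 0.0425    ]
beaker [0.51385293 0.43255535 0.0425    ]
```

```bash
cat > plan.py <<'E'
from h import *
from scipy.spatial.transform import Rotation as Rn
def ori(th,al):
    th,al=np.radians(th),np.radians(al); ca,sa,ct,st=np.cos(al),np.sin(al),np.cos(th),np.sin(th)
    z=np.array([st*ca,st*sa,-ct]); x=np.array([ct*ca,ct*sa,st]); return Rn.from_matrix(np.c_[x,np.cross(z,x),z])
def plan(grip,th,al,n=None,back=0):
    s=state(); R1=ori(th,al); z=R1.as_matrix()[:,2]; tcp=np.array(grip)+(.019-back)*z
    d=(tcp-s['tcp_pos'])*1000; w=(R1*Rn.from_quat(s['orientation']).inv()).as_rotvec()
    n=n or int(max(np.ceil(np.abs(d).max()/45),np.ceil(np.linalg.norm(w)/.16)))
    print('t',round(s['time_s'],2),'tcp',np.round(s['tcp_pos'],4),'q',np.round(s['q'],2).tolist(),'gw',round(s['grip_width']*87,1),'F',np.round(s['wrist_force'],1))
    print('target tcp',np.round(tcp,4),'total d',np.round(d,1),'w',np.round(w,3),'n',n,'row',np.round(d/n,1).tolist(),np.round(w/n,4).tolist())
E
python3 - <<'E'
from plan import *
plan([.45,-.35,.30],20,-30)
plan([.602,-.287,.054],50,0,back=.1)
E
```

```text
t 0.15 tcp [ 0.2201 -0.6112  0.2217] q [1.24, 0.32, -0.07, 1.45, 0.02, 1.37, -0.06] gw 86.6 F [ 0.5  0.9 -0.3]
target tcp [ 0.4556 -0.3532  0.2821] total d [235.5 257.9  60.5] w [-0.033 -0.359 -0.861] n 6 row [39.3, 43.0, 10.1] [-0.0056, -0.0598, -0.1434]
t 0.15 tcp [ 0.2201 -0.6112  0.2217] q [1.24, 0.32, -0.07, 1.45, 0.02, 1.37, -0.06] gw 86.6 F [ 0.5  0.9 -0.3]
target tcp [ 0.54   -0.287   0.1061] total d [ 319.8  324.2 -115.6] w [ 0.149 -0.864 -0.324] n 8 row [40.0, 40.5, -14.5] [0.0187, -0.108, -0.0405]
```

Call:
drive_tool(increments=[{"jaw": 80,"travel": [33,37,12],"twist": [-0.005,-0.051,-0.123]},{"jaw": 80,"travel": [33,37,12],"twist": [-0.005,-0.051,-0.123]},{"jaw": 80,"travel": [33,37,12],"twist": [-0.005,-0.051,-0.123]},{"jaw": 80,"travel": [33,37,12],"twist": [-0.005,-0.051,-0.123]},{"jaw": 80,"travel": [33,37,12],"twist": [-0.005,-0.051,-0.123]},{"jaw": 80,"travel": [33,37,8],"twist": [-0.005,-0.051,-0.123]},{"jaw": 80,"travel": [33,37,8],"twist": [-0.005,-0.051,-0.123]},{"jaw": 80,"travel": [0,0,0],"twist": [0,0,0]}])

```text
time_s: 1.15
tcp_pos: [0.4544, -0.3475, 0.2995]
orientation: [0.952, -0.251, 0.168, 0.046]
wrist_force: [0.0, -1.3, -0.3]
grip_width: 0.687
```

```bash
python3 - <<'E'
from plan import *
plan([.602,-.287,.054],50,0,back=.12)
E
```

```text
t 1.15 tcp [ 0.4544 -0.3475  0.2995] q [0.97, -0.13, -0.31, 1.83, -0.09, 1.09, -1.4] gw 59.7 F [ 0.  -1.3 -0.3]
target tcp [ 0.5246 -0.287   0.1189] total d [  70.2   60.5 -180.6] w [-0.132 -0.512  0.505] n 5 row [14.0, 12.1, -36.1] [-0.0264, -0.1025, 0.1011]
```

Call:
drive_tool(increments=[{"jaw": 80,"travel": [10,9,-5],"twist": [-0.019,-0.073,0.072]},{"jaw": 80,"travel": [10,9,-15],"twist": [-0.019,-0.073,0.072]},{"jaw": 80,"travel": [10,9,-30],"twist": [-0.019,-0.073,0.072]},{"jaw": 80,"travel": [10,9,-35],"twist": [-0.019,-0.073,0.072]},{"jaw": 80,"travel": [10,9,-35],"twist": [-0.019,-0.073,0.072]},{"jaw": 80,"travel": [10,9,-35],"twist": [-0.019,-0.073,0.072]},{"jaw": 80,"travel": [10,7,-25],"twist": [-0.018,-0.074,0.073]},{"jaw": 80,"travel": [0,0,0],"twist": [0,0,0]}])

```text
time_s: 2.15
tcp_pos: [0.5145, -0.2929, 0.1378]
orientation: [0.918, -0.029, 0.396, -0.005]
wrist_force: [-0.8, -0.7, -0.1]
grip_width: 0.688
```

```bash
python3 - <<'E'
from plan import *
plan([.602,-.287,.054],50,0)
for n in ['side','wrist']: snap(n,n+'1')
E
```

```text
t 2.15 tcp [ 0.5145 -0.2929  0.1378] q [0.77, -0.04, 0.02, 2.3, -1.19, 0.58, 0.11] gw 59.8 F [-0.8 -0.7 -0.1]
target tcp [ 0.6166 -0.287   0.0418] total d [102.1   5.9 -96. ] w [-0.033 -0.059  0.048] n 3 row [34.0, 2.0, -32.0] [-0.011, -0.0196, 0.0161]
```

View pics/wrist1.png

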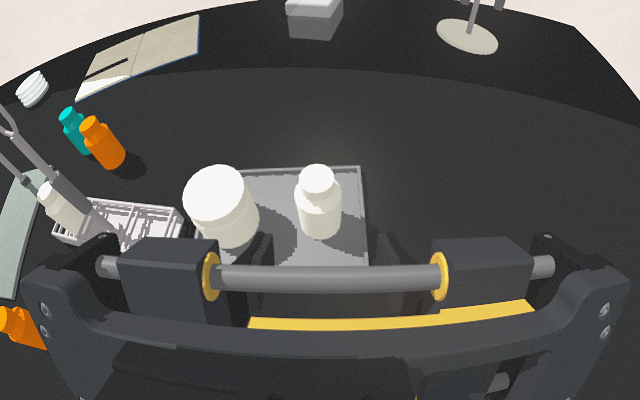

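View pics/side1.png

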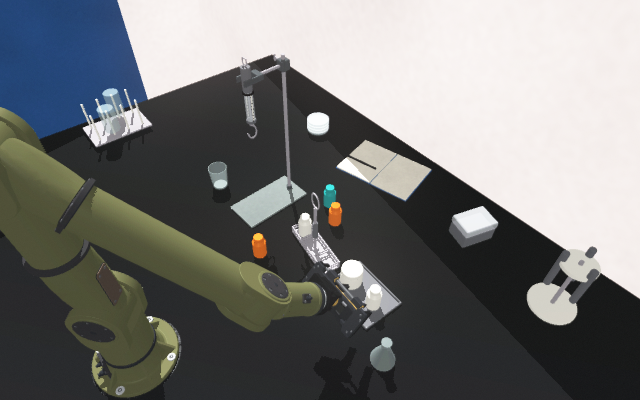

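```bash
cat >> geo.py <<'E'
def fproj(c,X):
    Y=np.atleast_2d(X)@c['R'].T+c['t']; r=np.hypot(Y[:,0],Y[:,1]); th=np.arctan2(r,Y[:,2]); f=c['camera_matrix'][0,0]
    return c['camera_matrix'][:2,2]+(f*th/r)[:,None]*Y[:,:2]
def ftri(c,uv,z):
    r=least_squares(lambda p:fproj(c,[p[0],p[1],z])[0]-uv,[.6,-.2]); return r.x
E
python3 - <<'E'
from geo import *
W=pickle.load(open('pics/wrist1.pkl','rb'))
print(fproj(W,[.602,-.287,.089]),fproj(W,[.602,-.287,.004]),fproj(W,[.607,-.19,.07]),fproj(W,[.603,-.0174,.223]),fproj(W,[.617,.051,.089]))
im=cv2.imread('pics/wrist1.png'); cv2.imwrite('pics/w1c.png',cv2.resize(im[140:280,160:380],None,fx=3.6,fy=3.6))
E
```

```text
[[315.35700695 176.59334482]] [[319.74088898 221.20800612]] [[216.16145805 190.53204566]] [[ -1.00130768 114.57252358]] [[ 46.23870399 189.37641753]]
```

View pics/w1c.png

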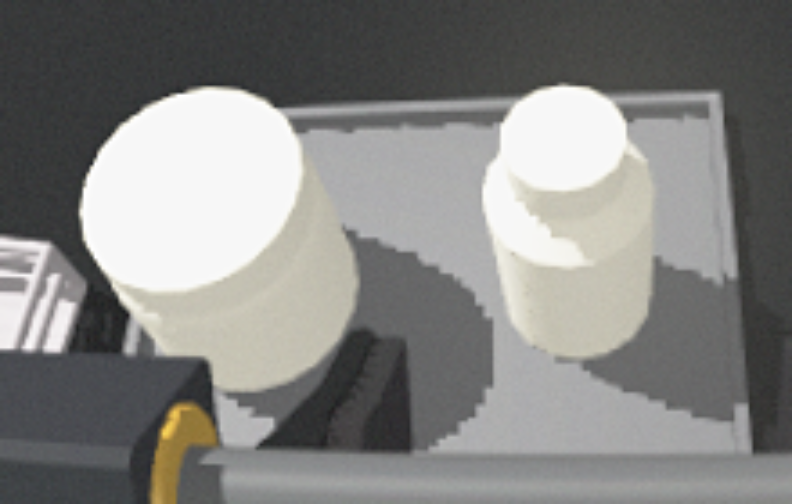

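Call:
drive_tool(increments=[{"jaw": 80,"travel": [8,2,-10],"twist": [-0.016,-0.029,0.024]},{"jaw": 80,"travel": [15,2,-15],"twist": [-0.016,-0.029,0.024]},{"jaw": 80,"travel": [20,1,-20],"twist": [0,0,0]},{"jaw": 80,"travel": [20,0,-18],"twist": [0,0,0]},{"jaw": 80,"travel": [15,0,-13],"twist": [0,0,0]},{"jaw": 80,"travel": [0,0,0],"twist": [0,0,0]}])

```text
time_s: 3.0
tcp_pos: [0.5747, -0.2897, 0.0674]
orientation: [0.91, 0.002, 0.414, 0.002]
wrist_force: [0.4, -0.5, 0.1]
grip_width: 0.69
```

```bash
python3 - <<'E'
from plan import *
plan([.602,-.288,.054],50,0)
snap('wrist','wrist2')
E
```

```text
t 3.0 tcp [ 0.5747 -0.2897  0.0674] q [1.26, 0.24, -0.57, 2.25, -1.55, 0.4, 0.58] gw 60.0 F [ 0.4 -0.5  0.1]
target tcp [ 0.6166 -0.288   0.0418] total d [ 41.9   1.7 -25.6] w [ 0.005 -0.018 -0.003] n 1 row [41.9, 1.7, -25.6] [0.0054, -0.0183, -0.0027]
```

View pics/wrist2.png

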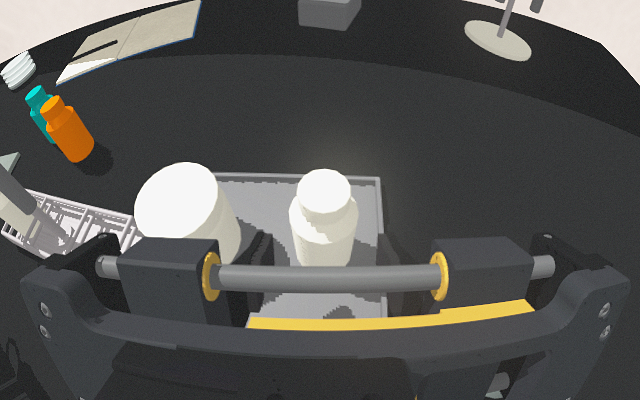

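Call:
drive_tool(increments=[{"jaw": 80,"travel": [10,0,-6],"twist": [0,-0.005,0]},{"jaw": 80,"travel": [10,0,-6],"twist": [0,-0.005,0]},{"jaw": 80,"travel": [10,0,-6],"twist": [0,-0.005,0]},{"jaw": 80,"travel": [10,1,-6],"twist": [0,-0.005,0]}])

```text
time_s: 3.55
tcp_pos: [0.6129, -0.2898, 0.042]
orientation: [0.908, 0.004, 0.419, -0.001]
wrist_force: [-0.3, 0.5, 0.3]
grip_width: 0.69
```

```bash
python3 - <<'E'
from plan import *
plan([.602,-.288,.054],50,0)
E
```

```text
t 3.55 tcp [ 0.6129 -0.2898  0.042 ] q [1.62, 0.57, -1.06, 2.18, -1.55, 0.1, 0.77] gw 60.0 F [-0.3  0.5  0.3]
target tcp [ 0.6166 -0.288   0.0418] total d [ 3.6  1.8 -0.2] w [ 0.002 -0.008 -0.007] n 1 row [3.6, 1.8, -0.2] [0.0017, -0.0079, -0.0072]
```

Call:
drive_tool(increments=[{"jaw": 80,"travel": [2,2,0],"twist": [0,0,0]},{"jaw": 160,"travel": [0,0,0],"twist": [0,0,0]},{"jaw": 200,"travel": [0,0,0],"twist": [0,0,0]},{"jaw": 255,"travel": [0,0,0],"twist": [0,0,0]},{"jaw": 255,"travel": [0,0,0],"twist": [0,0,0]}])

```text
time_s: 4.18
tcp_pos: [0.6151, -0.2878, 0.0445]
orientation: [0.908, 0.005, 0.42, -0.0]
wrist_force: [0.2, -0.4, 0.1]
grip_width: 0.499
```

```bash
python3 - <<'E'
from plan import *
plan([.602,-.288,.054],50,0)
snap('wrist','wrist3');snap('side','side3')
E
```

```text
t 4.17 tcp [ 0.6151 -0.2878  0.0445] q [1.62, 0.56, -1.07, 2.18, -1.56, 0.1, 0.76] gw 43.4 F [ 0.2 -0.4  0.1]
target tcp [ 0.6166 -0.288   0.0418] total d [ 1.5 -0.2 -2.7] w [ 0.003 -0.006 -0.009] n 1 row [1.5, -0.2, -2.7] [0.0033, -0.0064, -0.009]
```

View pics/wrist3.png

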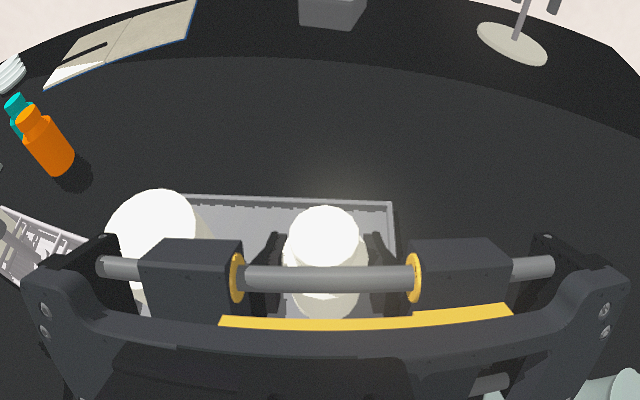

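View pics/side3.png

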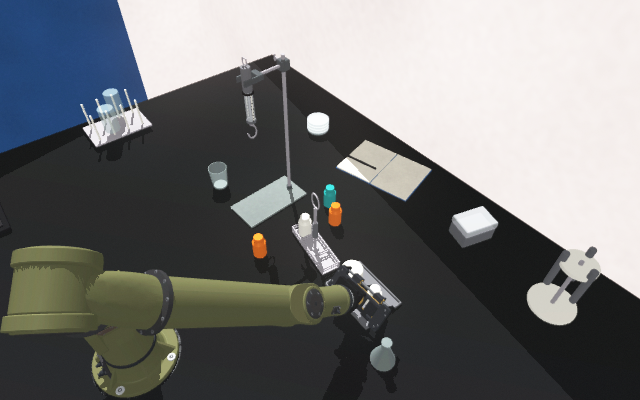

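Call:
drive_tool(increments=[{"jaw": 255,"travel": [0,0,5],"twist": [0,0,0]},{"jaw": 255,"travel": [0,0,12],"twist": [0,0,0]},{"jaw": 255,"travel": [0,0,18],"twist": [0,0,0]},{"jaw": 255,"travel": [0,0,20],"twist": [0,0,0]},{"jaw": 255,"travel": [0,0,20],"twist": [0,0,0]},{"jaw": 255,"travel": [0,0,20],"twist": [0,0,0]},{"jaw": 255,"travel": [0,0,20],"twist": [0,0,0]},{"jaw": 255,"travel": [0,0,5],"twist": [0,0,0]}])

```text
time_s: 5.28
tcp_pos: [0.6154, -0.2873, 0.1652]
orientation: [0.908, 0.006, 0.42, -0.0]
wrist_force: [0.3, 0.1, -1.4]
grip_width: 0.498
```

```bash
python3 - <<'E'
from plan import *
plan([.5876,-.086,.155],50,0)
E
```

```text
t 5.28 tcp [ 0.6154 -0.2873  0.1652] q [1.46, 0.14, -0.84, 2.13, -1.13, 0.44, 0.05] gw 43.3 F [ 0.3  0.1 -1.4]
target tcp [ 0.6022 -0.086   0.1428] total d [-13.3 201.3 -22.4] w [ 0.004 -0.006 -0.01 ] n 5 row [-2.7, 40.3, -4.5] [0.0009, -0.0012, -0.0021]
```

Call:
drive_tool(increments=[{"jaw": 255,"travel": [-1,12,0],"twist": [0,0,0]},{"jaw": 255,"travel": [-2,24,0],"twist": [0,0,0]},{"jaw": 255,"travel": [-2,30,0],"twist": [0,0,0]},{"jaw": 255,"travel": [-2,34,0],"twist": [0,0,0]},{"jaw": 255,"travel": [-2,34,0],"twist": [0,0,-0.005]},{"jaw": 255,"travel": [-2,30,-5],"twist": [0,0,-0.005]},{"jaw": 255,"travel": [-2,24,-6],"twist": [0,-0.006,0]},{"jaw": 255,"travel": [0,12,-6],"twist": [0,0,0]},{"jaw": 255,"travel": [0,0,0],"twist": [0,0,0]}])

```text
time_s: 6.4
tcp_pos: [0.6017, -0.0859, 0.1495]
orientation: [0.907, 0.003, 0.422, -0.002]
wrist_force: [-0.7, -0.4, -1.9]
grip_width: 0.495
```

```bash
python3 - <<'E'
from plan import *
plan([.5876,-.086,.0575],50,0)
snap('wrist','wrist4');snap('side','side4');snap('scene','scene4')
im=cv2.imread('pics/side4.png'); cv2.imwrite('pics/s4c.png',cv2.resize(im[170:320,260:420],None,fx=4,fy=4))
im=cv2.imread('pics/scene4.png'); cv2.imwrite('pics/sc4c.png',cv2.resize(im[150:290,200:380],None,fx=4,fy=4))
E
```

```text
t 6.4 tcp [ 0.6017 -0.0859  0.1495] q [1.02, -0.16, -0.78, 2.38, -1.56, 0.27, 0.07] gw 43.1 F [-0.7 -0.4 -1.9]
target tcp [ 0.6022 -0.086   0.0453] total d [ 5.000e-01 -1.000e-01 -1.042e+02] w [ 0.    -0.001 -0.008] n 3 row [0.2, -0.0, -34.7] [0.0001, -0.0005, -0.0025]
```

View pics/wrist4.png

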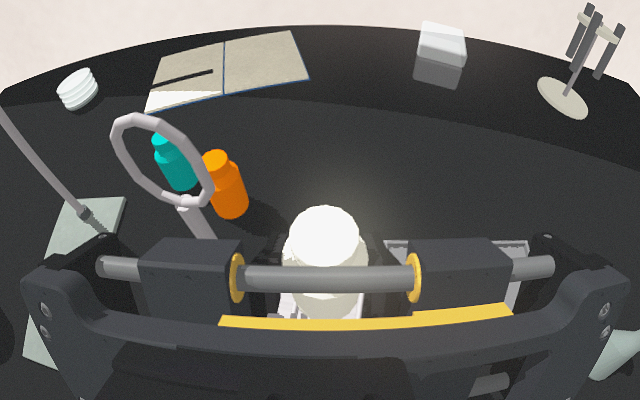

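View pics/s4c.png

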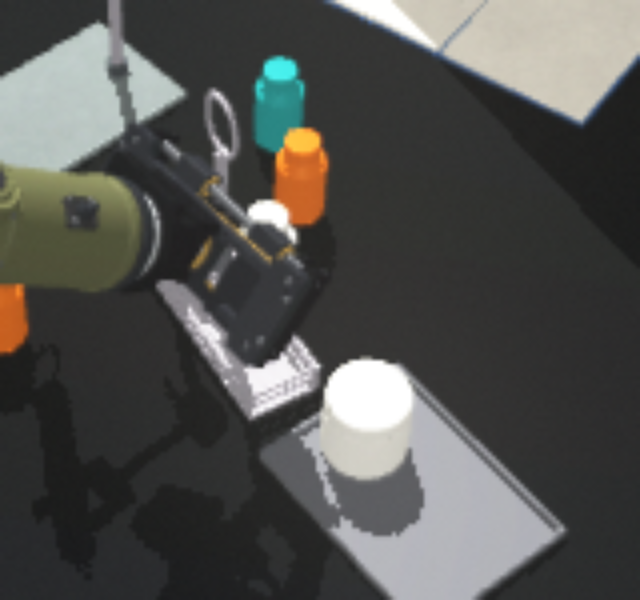

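View pics/sc4c.png

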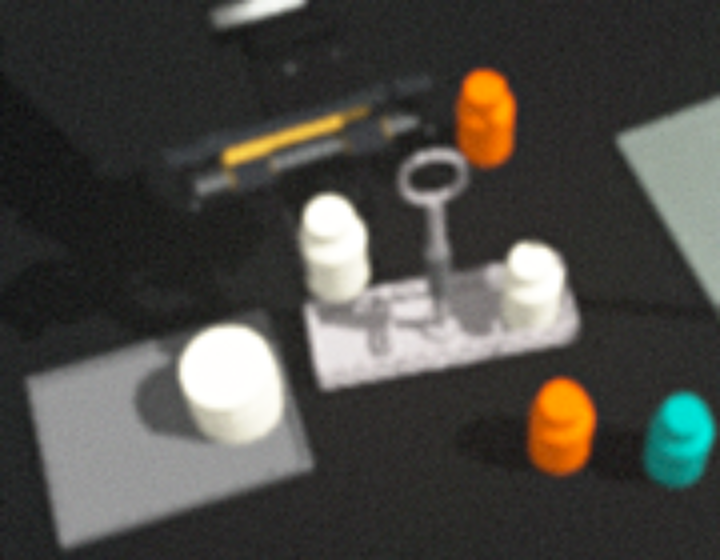

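```bash
cat > fk.py <<'E'
import numpy as np, itertools
from scipy.spatial.transform import Rotation as Rn
data=[([1.23910663,0.32168389,-0.07005114,1.45140689,0.02260528,1.37074712,-0.05692971],[.2201,-.6112,.2217],[9.85093707e-01,1.72017025e-01,-1.74e-4,-7.086e-4]),
([0.97,-0.13,-0.31,1.83,-0.09,1.09,-1.4],[.4544,-.3475,.2995],[0.952,-0.251,0.168,0.046]),
([0.77,-0.04,0.02,2.3,-1.19,0.58,0.11],[.5145,-.2929,.1378],[0.918,-0.029,0.396,-0.005]),
([1.26,0.24,-0.57,2.25,-1.55,0.4,0.58],[.5747,-.2897,.0674],[0.91,0.002,0.414,0.002]),
([1.62,0.57,-1.06,2.18,-1.55,0.1,0.77],[.6129,-.2898,.042],[0.908,0.004,0.419,-0.001]),
([1.46,0.14,-0.84,2.13,-1.13,0.44,0.05],[.6154,-.2873,.1652],[0.908,0.006,0.42,0]),
([1.02,-0.16,-0.78,2.38,-1.56,0.27,0.07],[.6017,-.0859,.1495],[0.907,0.003,0.422,-0.002])]
Z=lambda a:Rn.from_euler('z',a); Y=lambda a:Rn.from_euler('y',a)
def chain(q,s,c):
    R=Rn.identity(); out=[]
    for i in range(7):
        R=R*(Z(s[i]*q[i]) if i%2==0 else Y(s[i]*q[i])); out.append(R)
    out.append(R*Z(c)); return out
def best():
    b=None
    for s in itertools.product([1,-1],repeat=4):
        ss=[s[0],1,s[1],1,s[2],1,s[3]]
        for c in np.arange(4)*np.pi/2:
            e=sum((chain(q,ss,c)[-1].inv()*Rn.from_quat(o)).magnitude() for q,p,o in data)
            if b is None or e<b[0]: b=(e,ss,c)
    return b
if __name__=='__main__':
    e,s,c=best(); print(e,s,c)
    A=[];B=[]
    for q,p,o in data:
        ch=chain(q,s,c); M=np.eye(3)
        # base z, R1 x, R2(x,z), R3 x(,z dup), R4 (x,z), R5 x, R6 (x,z)
        cols=[[0,0,1],ch[0].apply([1,0,0]),ch[1].apply([0,0,1]),ch[2].apply([1,0,0]),ch[3].apply([1,0,0]),ch[3].apply([0,0,1]),ch[4].apply([1,0,0]),ch[5].apply([1,0,0]),ch[5].apply([0,0,1])]
        A.append(np.array(cols).T); B.append(p)
    A=np.vstack(A);B=np.hstack(B); x,r,k,sv=np.linalg.lstsq(A,B,rcond=None); print(np.round(x,4),k,sv, np.round((A@x-B)*1000,1))
E
python3 fk.py
```

```text
0.047882657987912976 [-1, 1, -1, 1, -1, 1, -1] 1.5707963267948966
[ 0.2469  0.0214  0.4392  0.0346  0.0164  0.486  -0.0212  0.0223  0.3374] 9 [5.15566866 4.95122122 3.0281874  1.1548068  0.91022965 0.54503054
 0.44520802 0.2246382  0.16353166] [23.4 11.6  1.  13.1 10.2  1.8  6.2  8.7  3.8 -3.8 -5.9  0.4 -1.5  0.2
  0.6 -4.9 -1.3 -6.6  2.8  0.7 -0.8]
```

```bash
cat > fk2.py <<'E'
from fk import *
S_=[-1,1,-1,1,-1,1,-1]; C_=np.pi/2
def colsf(q):
    ch=chain(q,S_,C_)
    c=[[0,0,1]]
    for i in range(6):
        for ax in ([1,0,0],[0,1,0],[0,0,1]):
            if i in (1,3,5) or ax!=[0,0,1]:
                if ax==[0,1,0] and i%2==1: continue
                c.append(ch[i].apply(ax))
    return np.array(c).T,ch[-1]
prior=[.28]+[0]*0
A=np.vstack([colsf(q)[0] for q,p,o in data]);B=np.hstack([p for q,p,o in data])
n=A.shape[1]; zidx=[i for i in range(n)]
lam=np.full(n,.02)
ch=['b.z']+[f'{i+1}{a}' for i in range(6) for a in 'xyz' if not((a=='z' and i%2==0) or (a=='y' and i%2==1))]
for i,k in enumerate(ch): lam[i]=0.0003 if k[-1]=='z' else .05
x=np.linalg.lstsq(np.vstack([A,np.diag(lam)]),np.r_[B,np.zeros(n)],rcond=None)[0]
def fk(q):
    a,R=colsf(q); return a@x,R
if __name__=='__main__':
    print(dict(zip(ch,np.round(x,4)))); print(np.round((A@x-B)*1000,1).reshape(-1,3))
E
python3 fk2.py
```

```text
{'b.z': np.float64(0.2541), '1x': np.float64(0.0051), '1y': np.float64(-0.0137), '2x': np.float64(-0.0065), '2z': np.float64(0.4656), '3x': np.float64(0.0102), '3y': np.float64(-0.0049), '4x': np.float64(-0.0012), '4z': np.float64(0.4949), '5x': np.float64(-0.0046), '5y': np.float64(-0.0087), '6x': np.float64(-0.0074), '6z': np.float64(0.3797)}
[[-1.1  1.  -0.2]
 [ 1.2 -1.3  1.1]
 [ 1.   2.   0.6]
 [-2.9 -3.8 -0.3]
 [-0.2 -0.   0.7]
 [ 2.1  1.6 -1.4]
 [-0.5  1.2 -0.6]]
```

```bash
cat > ik.py <<'E'
from fk2 import *
from scipy.optimize import least_squares
lo=np.array([-2.86,-.3,-1.38,.06,-1.56,.09,-2.69]);hi=np.array([2.86,2.09,1.24,2.45,4.7,2.05,2.69])
def ori(th,al):
    th,al=np.radians(th),np.radians(al); ca,sa,ct,st=np.cos(al),np.sin(al),np.cos(th),np.sin(th)
    z=np.array([st*ca,st*sa,-ct]); xx=np.array([ct*ca,ct*sa,st]); return Rn.from_matrix(np.c_[xx,np.cross(z,xx),z])
def ik(grip,th,al,seeds,reg=1e-3):
    R1=ori(th,al); p=np.array(grip)+.019*R1.as_matrix()[:,2]; best=None
    mid=np.array([0,.5,0,1.5,0,.8,0]); wt=np.array([0,.5,1,1,.7,1,.2])
    for s in seeds:
        f=lambda q:(lambda P:np.r_[(P[0]-p)*10,(P[1].inv()*R1).as_rotvec()*3,reg*wt*(q-mid)])(fk(q))
        r=least_squares(f,np.clip(s,lo+.02,hi-.02),bounds=(lo,hi))
        e=np.linalg.norm(r.fun[:6]); 
        if best is None or r.cost<best[1]: best=(r.x,r.cost,e)
    return best
E
python3 - <<'E'
from ik import *
rng=np.random.default_rng(0)
seeds=[[1.02,-.16,-.78,2.3,-1.5,.3,.07],[.2,0,0,2,0,.3,-1.5],[.2,0,.5,2,.5,.5,-1.5],[-.3,.3,.8,2,1,.5,-2]]
for nm,g,ths,als in [('place',(.5876,-.086,.0575),(50,),(-20,-11,0,8)),('placehi',(.5876,-.086,.16),(50,),(-11,0)),('grip',(.603,-.0174,.095),(30,40,45,50,55,60),(-11.4,)),('hookpre',(.515,.248,.187),(30,40,45,50,60),(2.75,)),('hook',(.5745,.251,.187),(30,40,45,50,60),(2.75,)),('hookend',(.5745,.251,.12),(40,50),(2.75,))]:
    for th in ths:
        for al in als:
            q,c,e=ik(g,th,al,seeds); print(nm,th,al,np.round(q,2),'err %.4f'%e)
E
```

```text
place 50 -20 [-1.21  0.24  1.24  2.36  0.73  0.09 -2.69] err 0.5814
place 50 -11 [-1.12  0.16  1.24  2.37 -1.56  0.09 -0.16] err 0.4994
place 50 0 [ 1.24  0.15 -1.04  2.34 -1.56  0.09  0.24] err 0.4227
place 50 8 [ 1.52  0.37 -1.25  2.33 -1.56  0.09  0.54] err 0.2868
placehi 50 -11 [ 1.2  -0.24 -1.08  2.38 -1.56  0.09 -0.22] err 0.0073
placehi 50 0 [ 0.18 -0.13 -0.01  2.4  -1.52  0.13  0.06] err 0.0000
grip 30 -11.4 [-0.1   0.06  0.01  2.21  0.39  0.39 -2.19] err 0.0000
grip 40 -11.4 [-1.31  0.04  1.24  2.36  0.9   0.17 -2.69] err 0.0679
grip 45 -11.4 [ 1.35 -0.09 -1.38  2.37  0.9   0.09 -2.69] err 0.2671
grip 50 -11.4 [ 1.37 -0.3  -1.38  2.39 -1.56  0.09 -0.36] err 0.3993
grip 55 -11.4 [ 1.37 -0.3  -1.38  2.38 -1.56  0.09 -0.36] err 0.5504
grip 60 -11.4 [ 1.37 -0.3  -1.38  2.37 -1.56  0.09 -0.36] err 0.7513
hookpre 30 2.75 [-0.6  -0.1  -0.07  2.15  0.46  0.7  -2.49] err 0.0000
hookpre 40 2.75 [ 0.05 -0.18 -0.72  2.26  0.61  0.52 -2.69] err 0.0000
hookpre 45 2.75 [ 0.42 -0.3  -1.07  2.32  0.55  0.38 -2.69] err 0.0000
hookpre 50 2.75 [ 0.4  -0.3  -1.02  2.33  0.58  0.32 -2.69] err 0.2142
hookpre 60 2.75 [ 0.38 -0.3  -0.95  2.36  0.65  0.21 -2.69] err 0.6497
hook 30 2.75 [-0.58  0.01 -0.02  2.04  0.43  0.68 -2.41] err 0.0000
hook 40 2.75 [ 0.65 -0.04 -1.26  2.15  0.71  0.5  -2.69] err 0.0000
hook 45 2.75 [ 0.82 -0.19 -1.38  2.22  0.64  0.34 -2.69] err 0.0253
hook 50 2.75 [ 0.85 -0.3  -1.38  2.27  0.6   0.22 -2.69] err 0.0945
hook 60 2.75 [ 0.81 -0.3  -1.29  2.3   0.65  0.11 -2.69] err 0.5211
hookend 40 2.75 [-1.81  0.16  1.24  2.24  0.64  0.32 -2.69] err 0.0945
hookend 50 2.75 [ 0.88 -0.3  -1.38  2.36  0.61  0.09 -2.69] err 0.4666
```

```bash
python3 - <<'E'
from ik import *
seeds=[[1.02,-.16,-.78,2.3,-1.5,.3,.07],[.2,0,0,2,0,.3,-1.5],[.2,0,.5,2,.5,.5,-1.5],[.2,0,0,2,-1.,.5,-.5]]
for nm,g,ths,als in [('place',(.589,-.086,.0575),(25,30,35),(0,15,25,35,45)),('spare',(.602,-.288,.056),(30,35),(15,25,35))]:
    for th in ths:
        for al in als:
            q,c,e=ik(g,th,al,seeds); print(nm,th,al,np.round(q,2),'err %.4f'%e)
E
```

```text
place 25 0 [ 0.15  0.14 -0.02  2.18 -0.14  0.39 -1.33] err 0.0000
place 25 15 [ 0.27  0.16 -0.06  2.14 -0.41  0.48 -0.77] err 0.0000
place 25 25 [ 0.33  0.19 -0.08  2.1  -0.5   0.56 -0.49] err 0.0000
place 25 35 [ 0.38  0.23 -0.09  2.06 -0.54  0.65 -0.27] err 0.0000
place 25 45 [ 0.42  0.27 -0.11  2.   -0.54  0.74 -0.09] err 0.0000
place 30 0 [ 0.17  0.11 -0.04  2.25 -0.24  0.27 -1.22] err 0.0000
place 30 15 [ 0.31  0.15 -0.08  2.2  -0.63  0.4  -0.54] err 0.0000
place 30 25 [ 0.38  0.18 -0.1   2.15 -0.71  0.51 -0.27] err 0.0000
place 30 35 [ 0.44  0.23 -0.11  2.09 -0.71  0.63 -0.08] err 0.0000
place 30 45 [ 0.49  0.28 -0.13  2.03 -0.69  0.74  0.08] err 0.0000
place 35 0 [ 0.24  0.1  -0.1   2.31 -0.51  0.14 -0.95] err 0.0000
place 35 15 [ 0.36  0.14 -0.1   2.25 -0.94  0.35 -0.21] err 0.0000
place 35 25 [ 0.44  0.18 -0.11  2.2  -0.94  0.49 -0.01] err 0.0000
place 35 35 [ 0.5   0.23 -0.13  2.13 -0.9   0.62  0.13] err 0.0000
place 35 45 [ 0.56  0.29 -0.15  2.05 -0.83  0.75  0.24] err 0.0000
spare 30 15 [ 0.73  0.34 -0.14  1.94 -0.64  0.6  -0.22] err 0.0000
spare 30 25 [ 0.77  0.39 -0.16  1.88 -0.63  0.72 -0.05] err 0.0000
spare 30 35 [ 0.8   0.44 -0.17  1.8  -0.59  0.83  0.08] err 0.0000
spare 35 15 [ 0.79  0.34 -0.17  1.99 -0.83  0.58 -0.01] err 0.0000
spare 35 25 [ 0.84  0.4  -0.18  1.91 -0.77  0.71  0.11] err 0.0000
spare 35 35 [ 0.87  0.45 -0.2   1.82 -0.7   0.83  0.21] err 0.0000
```

```bash
python3 - <<'E'
from ik import *
seeds=[[1.02,-.16,-.78,2.3,-1.5,.3,.07],[.5,0.3,-.1,2,-1,.6,.1],[.2,0,0,2,-1.,.5,-.5]]
for z in (.0575,.1,.15):
    for al in (15,25,35,45,55):
            q,c,e=ik((.589,-.086,z),50,al,seeds); print(z,al,np.round(q,2),'err %.4f'%e)
E
```

```text
0.0575 15 [ 1.57  0.51 -1.26  2.33 -1.56  0.09  0.75] err 0.1186
0.0575 25 [ 0.85  0.26 -0.4   2.29 -1.56  0.56  0.74] err 0.0000
0.0575 35 [ 0.68  0.31 -0.16  2.21 -1.37  0.74  0.7 ] err 0.0000
0.0575 45 [ 0.76  0.38 -0.23  2.1  -1.17  0.85  0.67] err 0.0000
0.0575 55 [ 0.81  0.46 -0.27  1.99 -0.99  0.96  0.66] err 0.0000
0.1 15 [ 1.58  0.27 -1.25  2.34 -1.56  0.26  0.59] err 0.0000
0.1 25 [ 0.54  0.14 -0.08  2.29 -1.47  0.64  0.56] err 0.0000
0.1 35 [ 0.65  0.22 -0.13  2.2  -1.29  0.78  0.56] err 0.0000
0.1 45 [ 0.73  0.3  -0.19  2.09 -1.12  0.9   0.58] err 0.0000
0.1 55 [ 0.78  0.38 -0.24  1.98 -0.98  1.02  0.59] err 0.0000
0.15 15 [ 0.39 -0.04 -0.02  2.34 -1.43  0.47  0.28] err 0.0000
0.15 25 [ 0.51  0.04 -0.04  2.27 -1.31  0.67  0.35] err 0.0000
0.15 35 [ 0.61  0.12 -0.09  2.17 -1.19  0.83  0.42] err 0.0000
0.15 45 [ 0.69  0.21 -0.15  2.07 -1.08  0.97  0.47] err 0.0000
0.15 55 [ 0.75  0.3  -0.2   1.95 -0.96  1.09  0.51] err 0.0000
```

Call:
drive_tool(increments=[{"jaw": 255,"travel": [1,-14,6],"twist": [0,0,0]},{"jaw": 255,"travel": [2,-26,6],"twist": [0,0,0]},{"jaw": 255,"travel": [2,-30,4],"twist": [0,0,0]},{"jaw": 255,"travel": [2,-34,0],"twist": [0,0,0]},{"jaw": 255,"travel": [2,-34,0],"twist": [0,0,0]},{"jaw": 255,"travel": [2,-30,0],"twist": [0,0,0]},{"jaw": 255,"travel": [2,-22,0],"twist": [0,0,0]},{"jaw": 255,"travel": [0,-11,0],"twist": [0,0,0]},{"jaw": 255,"travel": [0,0,0],"twist": [0,0,0]}])

```text
time_s: 7.68
tcp_pos: [0.6152, -0.293, 0.1676]
orientation: [0.906, -0.0, 0.423, 0.001]
wrist_force: [0.4, 0.3, -2.1]
grip_width: 0.495
```

```bash
python3 - <<'E'
from plan import *
plan([.6006,-.288,.0575],50,0)
E
```

```text
t 7.67 tcp [ 0.6152 -0.293   0.1676] q [1.22, 0.1, -0.57, 2.13, -1.21, 0.47, 0.09] gw 43.1 F [ 0.4  0.3 -2.1]
target tcp [ 0.6152 -0.288   0.0453] total d [-1.000e-01  5.000e+00 -1.224e+02] w [0.002 0.002 0.002] n 3 row [-0.0, 1.7, -40.8] [0.0006, 0.0005, 0.0005]
```

Call:
drive_tool(increments=[{"jaw": 255,"travel": [0,1,-15],"twist": [0,0,0.03]},{"jaw": 255,"travel": [0,1,-20],"twist": [0,0,0.04]},{"jaw": 255,"travel": [0,1,-20],"twist": [0,0,0.04]},{"jaw": 255,"travel": [0,1,-20],"twist": [0,0,0.04]},{"jaw": 255,"travel": [0,1,-20],"twist": [0,0,0.02]},{"jaw": 255,"travel": [0,0,-12],"twist": [0,0,0]},{"jaw": 255,"travel": [0,0,0],"twist": [0,0,0]}])

```text
time_s: 8.55
tcp_pos: [0.6154, -0.285, 0.0599]
orientation: [0.903, 0.078, 0.422, -0.036]
wrist_force: [-0.2, -0.0, -0.7]
grip_width: 0.497
```

```bash
python3 - <<'E'
from plan import *
plan([.6006,-.288,.0565],50,10)
E
```

```text
t 8.55 tcp [ 0.6154 -0.285   0.0599] q [1.26, 0.39, -0.59, 2.11, -1.33, 0.47, 0.53] gw 43.2 F [-0.2 -0.  -0.7]
target tcp [ 0.6149 -0.2855  0.0443] total d [ -0.5  -0.4 -15.6] w [-0.     0.001  0.003] n 1 row [-0.5, -0.4, -15.6] [-0.0001, 0.001, 0.0031]
```

Call:
drive_tool(increments=[{"jaw": 255,"travel": [0,0,-8],"twist": [0,0,0]},{"jaw": 255,"travel": [0,0,-5],"twist": [0,0,0]},{"jaw": 255,"travel": [0,0,-2.5],"twist": [0,0,0]},{"jaw": 255,"travel": [0,0,0],"twist": [0,0,0]}])

```text
time_s: 9.05
tcp_pos: [0.6155, -0.2872, 0.0451]
orientation: [0.903, 0.077, 0.422, -0.035]
wrist_force: [-0.5, -0.2, -1.8]
grip_width: 0.497
```

Call:
drive_tool(increments=[{"jaw": 255,"travel": [0,0,-1],"twist": [0,0,0]},{"jaw": 110,"travel": [0,0,0],"twist": [0,0,0]},{"jaw": 85,"travel": [0,0,0],"twist": [0,0,0]},{"jaw": 80,"travel": [0,0,0],"twist": [0,0,0]}])

```text
time_s: 9.55
tcp_pos: [0.6157, -0.2872, 0.0444]
orientation: [0.903, 0.077, 0.422, -0.035]
wrist_force: [-0.2, -0.9, 0.4]
grip_width: 0.655
```

```bash
python3 - <<'E'
from plan import *
plan([.6006,-.288,.0565],50,10,back=.11)
E
```

```text
t 9.55 tcp [ 0.6157 -0.2872  0.0444] q [1.27, 0.43, -0.6, 2.11, -1.37, 0.45, 0.59] gw 56.9 F [-0.2 -0.9  0.4]
target tcp [ 0.5319 -0.3001  0.115 ] total d [-83.7 -12.9  70.6] w [0.002 0.002 0.005] n 2 row [-41.9, -6.4, 35.3] [0.0012, 0.0011, 0.0024]
```

Call:
drive_tool(increments=[{"jaw": 80,"travel": [-8,-1.3,7],"twist": [0,0,0]},{"jaw": 80,"travel": [-16,-2.5,13.5],"twist": [0,0,0]},{"jaw": 80,"travel": [-20,-3,17],"twist": [0,0,0]},{"jaw": 80,"travel": [-20,-3,17],"twist": [0,0,0]},{"jaw": 80,"travel": [-15,-2.5,13],"twist": [0,0,0]},{"jaw": 80,"travel": [0,0,25],"twist": [0,0,0]},{"jaw": 80,"travel": [0,0,25],"twist": [0,0,0]}])

```text
time_s: 10.42
tcp_pos: [0.5357, -0.2995, 0.1626]
orientation: [0.903, 0.077, 0.422, -0.035]
wrist_force: [0.8, -1.1, 0.4]
grip_width: 0.687
```

```bash
python3 - <<'E'
from plan import *
plan([.602,-.288,.057],30,25,back=.11)
snap('side','side5'); im=cv2.imread('pics/side5.png'); cv2.imwrite('pics/s5c.png',cv2.resize(im[200:340,280:440],None,fx=4,fy=4))
E
```

```text
t 10.43 tcp [ 0.5357 -0.2995  0.1626] q [1.38, 0.08, -0.52, 2.16, -1.15, 0.76, 0.29] gw 59.8 F [ 0.8 -1.1  0.4]
target tcp [ 0.5608 -0.3072  0.1358] total d [ 25.1  -7.7 -26.7] w [-0.102  0.336  0.264] n 3 row [8.4, -2.6, -8.9] [-0.0341, 0.1119, 0.0881]
```

View pics/s5c.png

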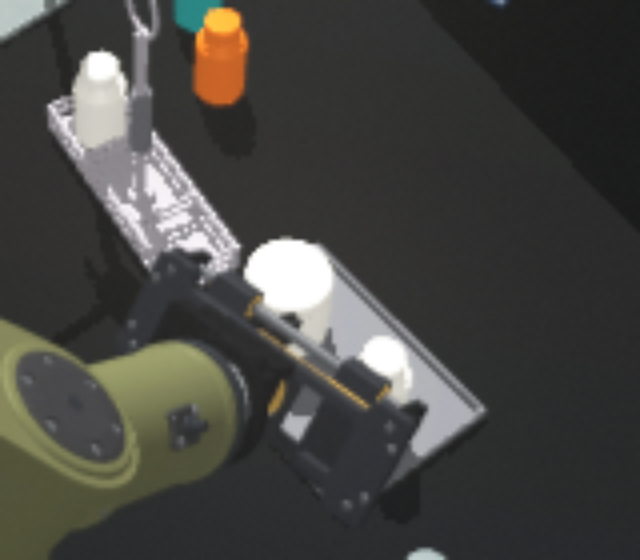

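Call:
drive_tool(increments=[{"jaw": 80,"travel": [6,-2,0],"twist": [-0.025,0.084,0.066]},{"jaw": 80,"travel": [6,-2,-6],"twist": [-0.025,0.084,0.066]},{"jaw": 80,"travel": [6,-2,-8],"twist": [-0.026,0.084,0.066]},{"jaw": 80,"travel": [6,-2,-8],"twist": [-0.026,0.084,0.066]},{"jaw": 80,"travel": [0,0,0],"twist": [0,0,0]}])

```text
time_s: 11.1
tcp_pos: [0.5621, -0.3066, 0.1402]
orientation: [0.943, 0.21, 0.253, -0.057]
wrist_force: [0.6, 0.2, -0.6]
grip_width: 0.687
```

```bash
python3 - <<'E'
from plan import *
plan([.602,-.288,.057],30,25)
c=snap('wrist','wrist6')
from geo import *
print(fproj(c,[.602,-.288,.089]))
im=cv2.imread('pics/wrist6.png'); cv2.imwrite('pics/w6c.png',cv2.resize(im[140:290,240:420],None,fx=4,fy=4))
E
```

```text
t 11.1 tcp [ 0.5621 -0.3066  0.1402] q [1.17, 0.26, -0.5, 1.84, -0.45, 0.9, -0.18] gw 59.7 F [ 0.6  0.2 -0.6]
target tcp [ 0.6106 -0.284   0.0405] total d [ 48.5  22.6 -99.7] w [-0.001  0.002 -0.003] n 3 row [16.2, 7.5, -33.2] [-0.0002, 0.0005, -0.001]
[[327.3561001  196.80074956]]
```

View pics/w6c.png

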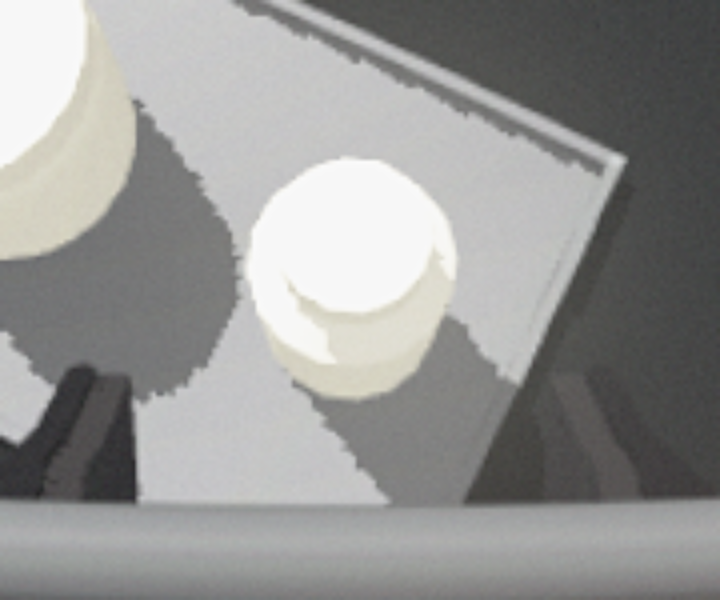

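Call:
drive_tool(increments=[{"jaw": 80,"travel": [5,2,-10],"twist": [0,0,0]},{"jaw": 80,"travel": [9,4,-19],"twist": [0,0,0]},{"jaw": 80,"travel": [9,4,-19],"twist": [0,0,0]},{"jaw": 80,"travel": [9,4,-19],"twist": [0,0,0]},{"jaw": 80,"travel": [9,4,-19],"twist": [0,0,0]},{"jaw": 80,"travel": [6,2.6,-12],"twist": [0,0,0]},{"jaw": 80,"travel": [0,0,0],"twist": [0,0,0]}])

```text
time_s: 12.02
tcp_pos: [0.6066, -0.2859, 0.0403]
orientation: [0.943, 0.209, 0.252, -0.057]
wrist_force: [-0.3, 0.7, -0.5]
grip_width: 0.683
```

```bash
python3 - <<'E'
from plan import *
plan([.601,-.290,.057],30,25)
E
```

```text
t 12.03 tcp [ 0.6066 -0.2859  0.0403] q [1.07, 0.43, -0.5, 1.86, -0.41, 0.68, -0.21] gw 59.4 F [-0.3  0.7 -0.5]
target tcp [ 0.6096 -0.286   0.0405] total d [ 3.  -0.   0.3] w [-0.003 -0.002 -0.   ] n 1 row [3.0, -0.0, 0.3] [-0.0026, -0.0016, -0.0002]
```

Call:
drive_tool(increments=[{"jaw": 80,"travel": [3,0,0],"twist": [0,0,0]},{"jaw": 160,"travel": [0,0,0],"twist": [0,0,0]},{"jaw": 200,"travel": [0,0,0],"twist": [0,0,0]},{"jaw": 255,"travel": [0,0,0],"twist": [0,0,0]},{"jaw": 255,"travel": [0,0,0],"twist": [0,0,0]},{"jaw": 255,"travel": [0,0,8],"twist": [0,0,0]},{"jaw": 255,"travel": [0,0,16],"twist": [0,0,0]},{"jaw": 255,"travel": [0,0,24],"twist": [0,0,0]},{"jaw": 255,"travel": [0,0,30],"twist": [0,0,0]},{"jaw": 255,"travel": [0,0,25],"twist": [0,0,0]}])

```text
time_s: 13.28
tcp_pos: [0.6109, -0.2869, 0.147]
orientation: [0.943, 0.209, 0.253, -0.056]
wrist_force: [-0.4, -0.7, -1.6]
grip_width: 0.496
```

```bash
python3 - <<'E'
from plan import *
plan([.588,-.086,.155],30,25)
E
```

```text
t 13.28 tcp [ 0.6109 -0.2869  0.147 ] q [1.08, 0.3, -0.5, 1.78, -0.41, 0.87, -0.3] gw 43.1 F [-0.4 -0.7 -1.6]
target tcp [ 0.5966 -0.082   0.1385] total d [-14.3 204.9  -8.4] w [ 0.001  0.001 -0.   ] n 5 row [-2.9, 41.0, -1.7] [0.0001, 0.0002, -0.0001]
```

Call:
drive_tool(increments=[{"jaw": 255,"travel": [-1,12,0],"twist": [0,0,0]},{"jaw": 255,"travel": [-2,24,0],"twist": [0,0,0]},{"jaw": 255,"travel": [-2,30,0],"twist": [0,0,0]},{"jaw": 255,"travel": [-2,34,0],"twist": [0,0,0]},{"jaw": 255,"travel": [-2,34,0],"twist": [0,0,0]},{"jaw": 255,"travel": [-2,32,0],"twist": [0,0,0]},{"jaw": 255,"travel": [-2,26,0],"twist": [0,0,0]},{"jaw": 255,"travel": [-1,13,-5],"twist": [0,0,0]},{"jaw": 255,"travel": [0,0,0],"twist": [0,0,0]}])

```text
time_s: 14.4
tcp_pos: [0.5955, -0.0805, 0.1383]
orientation: [0.943, 0.21, 0.252, -0.057]
wrist_force: [-1.2, 0.3, -1.9]
grip_width: 0.497
```

```bash
python3 - <<'E'
from plan import *
plan([.588,-.086,.0575],30,25)
snap('wrist','wrist7');snap('scene','scene7')
im=cv2.imread('pics/scene7.png'); cv2.imwrite('pics/sc7c.png',cv2.resize(im[150:290,200:380],None,fx=4,fy=4))
E
```

```text
t 14.4 tcp [ 0.5955 -0.0805  0.1383] q [0.93, 0.06, -0.65, 2.05, -0.48, 0.7, -0.52] gw 43.2 F [-1.2  0.3 -1.9]
target tcp [ 0.5966 -0.082   0.041 ] total d [  1.1  -1.5 -97.3] w [-0.001 -0.002 -0.002] n 3 row [0.4, -0.5, -32.4] [-0.0003, -0.0007, -0.0007]
```

View pics/wrist7.png

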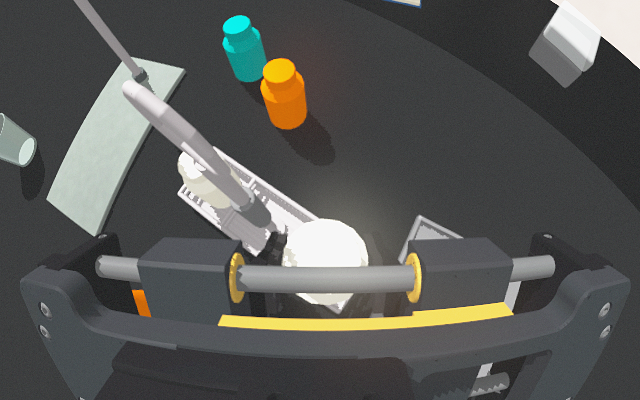

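View pics/sc7c.png

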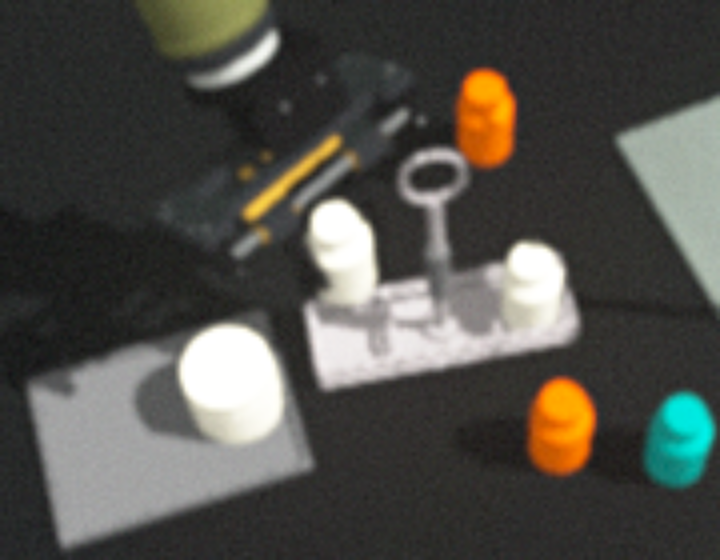

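```bash
python3 - <<'E'
from geo import *
from plan import Rn
s7=pickle.load(open('pics/scene7.pkl','rb'))
im=s7['image'].astype(int)
m=np.zeros((400,640),np.uint8); m[198:228,272:298]=im[198:228,272:298].min(2)>185
n,l,st,ce=cv2.connectedComponentsWithStats(m); i=1+np.argmax(st[1:,4]); print(ce[i],st[i])
zb=.1383-.0405+.004
for z in (zb-.004,zb,zb+.004):
    pr=[(z,.022),(z+.06,.022),(z+.068,.0155),(z+.085,.0155)]
    r=least_squares(lambda p:poly(s7,cyl(*p,pr))-ce[i],[.588,-.085],diff_step=1e-3); print(z,r.x)
pr=[(zb,.022),(zb+.06,.022),(zb+.068,.0155),(zb+.085,.0155)]
h=proj(s7,cyl(.5869,-.0845,pr)); print(h.min(0),h.max(0))
# reproject carrier model floor/rail corners on initial side/scene, draw
yaw=-.2; c,s=np.cos(yaw),np.sin(yaw); o=np.array([.603,-.0174,0]); R=np.array([[c,-s,0],[s,c,0],[0,0,1]])
W=pickle.load(open('pics/wrist7.pkl','rb'))
for nm,C,im,pf,box,sc in [('a',s7,s7['image'],proj,(255,195,350,255),8),('b',D,D['image'],proj,(285,215,350,280),9)]:
    g=cv2.resize(im[box[1]:box[3],box[0]:box[2],::-1],None,fx=sc,fy=sc,interpolation=cv2.INTER_CUBIC).copy()
    for z in (0,.029):
        P=[[sx*.0325,sy*.1025,z] for sx,sy in ((-1,-1),(1,-1),(1,1),(-1,1))]
        p=((pf(C,np.array(P)@R.T+o)-np.array(box[:2])+.5)*sc).astype(np.int32)
        cv2.polylines(g,[p],True,(0,255,0) if z else (0,0,255),1)
    for P in ([0,-.07,.004],[0,.07,.004],[0,0,.062],[0,0,.128],[0,0,.196]):
        p=((pf(C,(R@np.array(P)+o))[0]-np.array(box[:2])+.5)*sc).astype(int); cv2.circle(g,tuple(int(v) for v in p),3,(255,0,0),-1)
    cv2.imwrite(f'pics/ov_{nm}.png',g)
E
```

```text
[286.35810811 212.69256757] [278 200  20  27 296]
0.0978 [ 0.58675777 -0.08091957]
0.1018 [ 0.58906345 -0.08135654]
0.1058 [ 0.59136917 -0.08179351]
[276.63102628 199.02736412] [293.57788288 225.28152035]
```

View pics/ov_a.png

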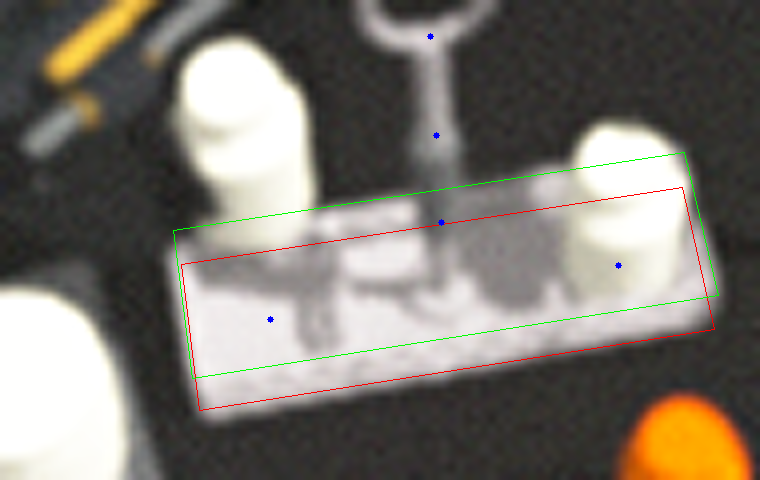

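View pics/ov_b.png

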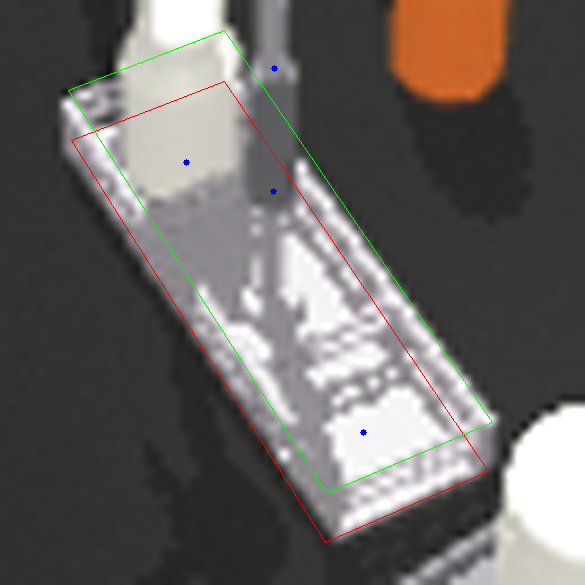

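Call:
drive_tool(increments=[{"jaw": 255,"travel": [1,-2,-10],"twist": [0,0,0]},{"jaw": 255,"travel": [0.5,-1.5,-18],"twist": [0,0,0]},{"jaw": 255,"travel": [0,0,-20],"twist": [0,0,0]},{"jaw": 255,"travel": [0,0,-14],"twist": [0,0,0]},{"jaw": 255,"travel": [0,0,-5],"twist": [0,0,0]},{"jaw": 255,"travel": [0,0,0],"twist": [0,0,0]}])

```text
time_s: 15.25
tcp_pos: [0.5981, -0.0855, 0.0725]
orientation: [0.943, 0.209, 0.253, -0.057]
wrist_force: [-0.6, -0.2, -1.7]
grip_width: 0.5
```

```bash
python3 - <<'E'
from plan import *
plan([.5884,-.0895,.0575],30,25)
snap('scene','scene8');snap('side','side8')
im=cv2.imread('pics/scene8.png'); cv2.imwrite('pics/sc8c.png',cv2.resize(im[180:260,250:350],None,fx=7,fy=7,interpolation=cv2.INTER_CUBIC))
im=cv2.imread('pics/side8.png'); cv2.imwrite('pics/s8c.png',cv2.resize(im[190:290,280:380],None,fx=6,fy=6,interpolation=cv2.INTER_CUBIC))
E
```

```text
t 15.25 tcp [ 0.5981 -0.0855  0.0725] q [0.92, 0.18, -0.64, 2.1, -0.46, 0.55, -0.48] gw 43.5 F [-0.6 -0.2 -1.7]
target tcp [ 0.597  -0.0855  0.041 ] total d [ -1.1   0.  -31.5] w [-0.001 -0.     0.   ] n 1 row [-1.1, 0.0, -31.5] [-0.001, -0.0001, 0.0001]
```

View pics/sc8c.png

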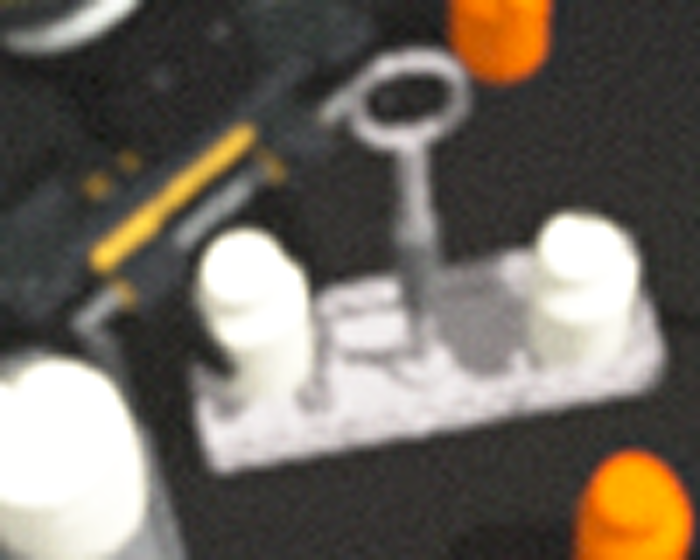

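View pics/s8c.png

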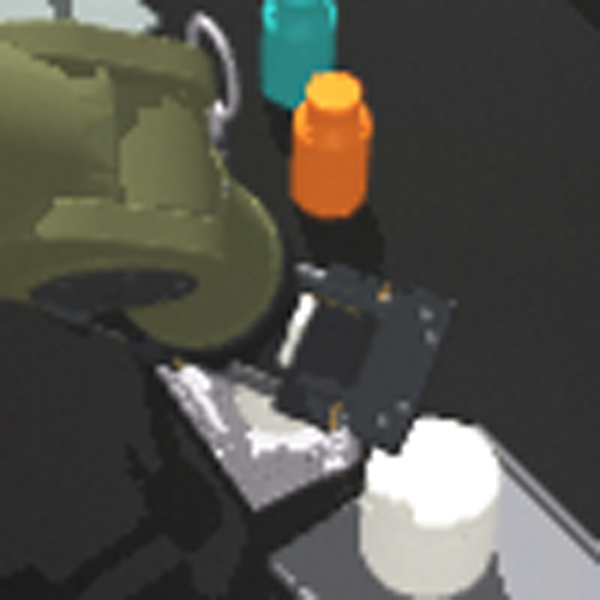

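Call:
drive_tool(increments=[{"jaw": 255,"travel": [0,0,-8],"twist": [0,0,0]},{"jaw": 255,"travel": [0,0,-10],"twist": [0,0,0]},{"jaw": 255,"travel": [0,0,-7],"twist": [0,0,0]},{"jaw": 255,"travel": [0,0,-4],"twist": [0,0,0]},{"jaw": 255,"travel": [0,0,0],"twist": [0,0,0]}])

```text
time_s: 15.98
tcp_pos: [0.5978, -0.0852, 0.0432]
orientation: [0.943, 0.209, 0.253, -0.057]
wrist_force: [-0.6, -0.9, -1.8]
grip_width: 0.499
```

```bash
python3 - <<'E'
from plan import *
plan([.5884,-.0895,.0575],30,25)
snap('scene','scene9')
im=cv2.imread('pics/scene9.png'); cv2.imwrite('pics/sc9c.png',cv2.resize(im[180:260,250:350],None,fx=7,fy=7,interpolation=cv2.INTER_CUBIC))
E
```

```text
t 15.97 tcp [ 0.5978 -0.0852  0.0432] q [0.91, 0.23, -0.64, 2.12, -0.46, 0.48, -0.46] gw 43.4 F [-0.6 -0.9 -1.8]
target tcp [ 0.597  -0.0855  0.041 ] total d [-0.8 -0.3 -2.1] w [-0.001 -0.001 -0.   ] n 1 row [-0.8, -0.3, -2.1] [-0.0012, -0.0006, -0.0002]
```

View pics/sc9c.png

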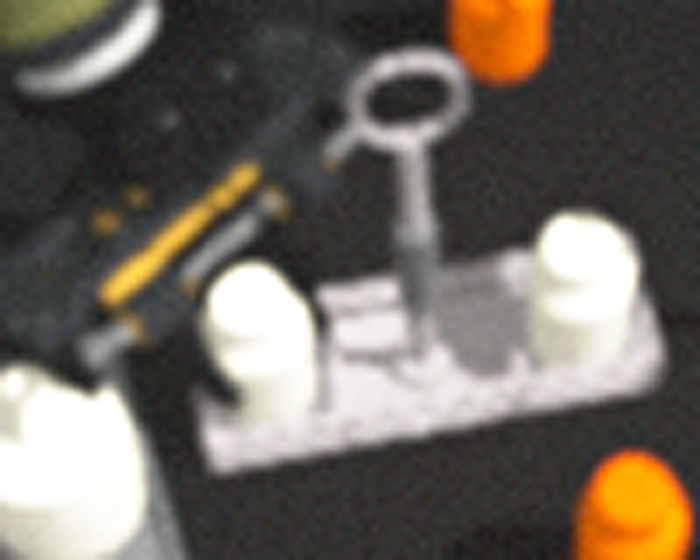

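Call:
drive_tool(increments=[{"jaw": 255,"travel": [0,0,-1.5],"twist": [0,0,0]},{"jaw": 255,"travel": [0,0,-1],"twist": [0,0,0]},{"jaw": 255,"travel": [0,0,0],"twist": [0,0,0]}])

```text
time_s: 16.4
tcp_pos: [0.5986, -0.0854, 0.0421]
orientation: [0.943, 0.209, 0.253, -0.056]
wrist_force: [-3.6, 0.7, 4.6]
grip_width: 0.499
```

Call:
drive_tool(increments=[{"jaw": 115,"travel": [0,0,0],"twist": [0,0,0]},{"jaw": 85,"travel": [0,0,0],"twist": [0,0,0]},{"jaw": 85,"travel": [0,0,0],"twist": [0,0,0]},{"jaw": 85,"travel": [-3,-1.5,5.5],"twist": [0,0,0]},{"jaw": 85,"travel": [-7,-3.2,13],"twist": [0,0,0]},{"jaw": 85,"travel": [-9,-4.2,17],"twist": [0,0,0]},{"jaw": 85,"travel": [-9,-4.2,17],"twist": [0,0,0]},{"jaw": 85,"travel": [-9,-4.2,17],"twist": [0,0,0]},{"jaw": 85,"travel": [-9,-4.2,17],"twist": [0,0,0]},{"jaw": 85,"travel": [-10,-4.2,20],"twist": [0,0,0]}])

```text
time_s: 17.65
tcp_pos: [0.5414, -0.1113, 0.1489]
orientation: [0.943, 0.209, 0.253, -0.056]
wrist_force: [0.6, -0.8, 0.6]
grip_width: 0.669
```

```bash
python3 - <<'E'
from plan import *
plan([.604,-.018,.097],30,-11.4,back=.1)
snap('scene','scene10');snap('side','side10');snap('wrist','wrist10')
im=cv2.imread('pics/scene10.png'); cv2.imwrite('pics/sc10c.png',cv2.resize(im[180:260,250:350],None,fx=7,fy=7,interpolation=cv2.INTER_CUBIC))
E
```

```text
t 17.65 tcp [ 0.5414 -0.1113  0.1489] q [1.05, -0.05, -0.63, 2.12, -0.61, 0.8, -0.34] gw 58.2 F [ 0.6 -0.8  0.6]
target tcp [ 0.5643 -0.01    0.1671] total d [ 22.9 101.4  18.2] w [ 0.     0.    -0.635] n 4 row [5.7, 25.3, 4.6] [0.0001, 0.0001, -0.1588]
```

View pics/sc10c.png

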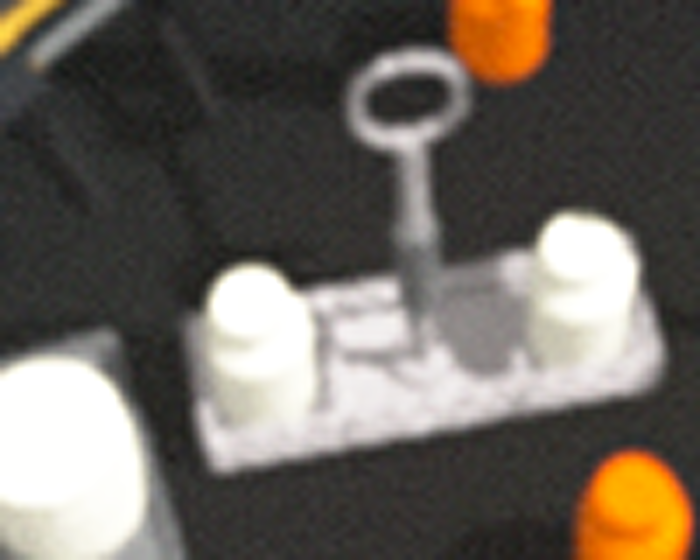

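View pics/wrist10.png

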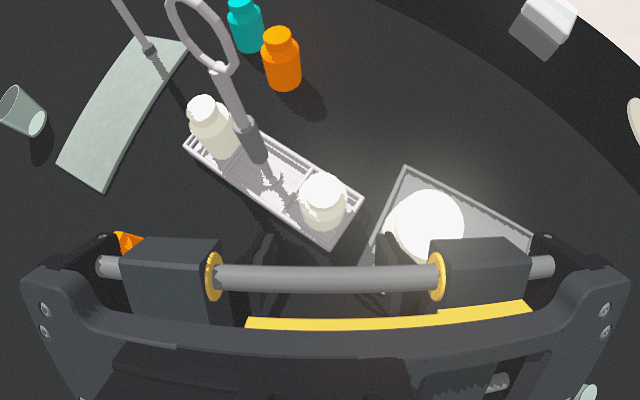

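View pics/side10.png

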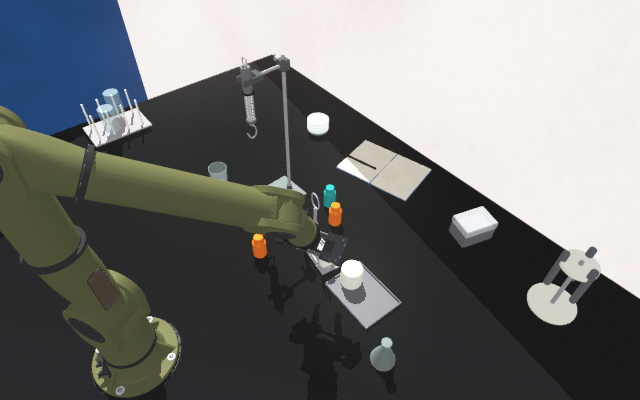

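```bash
python3 - <<'E'
import ik as I
from ik import *
o0=I.ori
I.ori=lambda t,a:o0(t,a)*Rn.from_euler('z',np.pi)
seeds=[[.1,0,0,2.1,.3,.4,.9],[.6,0,-.6,2.1,.3,.6,.9],[-.5,0,.2,2.1,.3,.6,.9]]
for nm,g,ths,als in [('mid',(.48,-.03,.28),(30,),(-11,)),('grip',(.604,-.018,.095),(30,35,38),(-11.4,0)),('up',(.604,-.018,.2),(30,35,38),(-11.4,)),('hookpre',(.50,.248,.20),(30,35,38),(2.75,)),('hook',(.5745,.251,.187),(30,35,38),(2.75,)),('hookend',(.5745,.251,.115),(30,35,38),(2.75,)),('out',(.5,.248,.16),(30,35),(2.75,))]:
    for th in ths:
        for al in als:
            q,c,e=ik(g,th,al,seeds); print(nm,th,al,np.round(q,2),'err %.4f'%e)
E
cat >> plan.py <<'E'
def planf(grip,th,al,n=None,back=0):
    global ori
    o=ori; ori=lambda t,a:o(t,a)*Rn.from_euler('z',np.pi)
    plan(grip,th,al,n,back); ori=o
E
python3 -c "
from plan import *
planf([.48,-.03,.28],30,-11.4)"
```

```text
mid 30 -11 [ 0.07 -0.3  -0.14  2.09  0.11  0.94  1.26] err 0.3938
grip 30 -11.4 [-0.09  0.06 -0.01  2.21  0.39  0.39  0.95] err 0.0000
grip 30 0 [ 0.01  0.06 -0.03  2.22  0.04  0.35  1.52] err 0.0000
grip 35 -11.4 [-0.1   0.04 -0.    2.28  0.65  0.28  0.69] err 0.0000
grip 35 0 [ 0.01  0.03 -0.03  2.29  0.06  0.21  1.49] err 0.0000
grip 38 -11.4 [-0.1   0.03 -0.01  2.32  0.91  0.24  0.43] err 0.0000
grip 38 0 [ 0.01  0.03 -0.03  2.33  0.11  0.12  1.45] err 0.0000
up 30 -11.4 [-0.06 -0.08 -0.03  2.1   0.25  0.63  1.11] err 0.0000
up 35 -11.4 [-0.06 -0.12 -0.05  2.18  0.35  0.52  1.  ] err 0.0000
up 38 -11.4 [-0.06 -0.13 -0.06  2.22  0.43  0.46  0.92] err 0.0000
hookpre 30 2.75 [-0.63 -0.14 -0.06  2.16  0.45  0.74  0.65] err 0.0000
hookpre 35 2.75 [-0.64 -0.17 -0.09  2.22  0.59  0.68  0.51] err 0.0000
hookpre 38 2.75 [-0.65 -0.19 -0.1   2.26  0.68  0.65  0.4 ] err 0.0000
hook 30 2.75 [-0.58  0.01 -0.02  2.04  0.43  0.68  0.74] err 0.0000
hook 35 2.75 [-0.6  -0.02 -0.03  2.11  0.59  0.6   0.58] err 0.0000
hook 38 2.75 [-0.6  -0.03 -0.04  2.15  0.7   0.56  0.46] err 0.0000
hookend 30 2.75 [-0.61  0.1   0.01  2.12  0.54  0.53  0.61] err 0.0000
hookend 35 2.75 [-0.63  0.08  0.01  2.18  0.77  0.46  0.37] err 0.0000
hookend 38 2.75 [-0.64  0.08  0.01  2.22  0.94  0.43  0.2 ] err 0.0000
out 30 2.75 [-0.64 -0.09 -0.05  2.21  0.5   0.66  0.58] err 0.0000
out 35 2.75 [-0.66 -0.12 -0.07  2.27  0.67  0.6   0.4 ] err 0.0000
t 17.8 tcp [ 0.5424 -0.1122  0.1492] q [1.05, -0.05, -0.63, 2.12, -0.6, 0.8, -0.34] gw 57.8 F [-0.9  0.2 -0.3]
target tcp [ 0.4893 -0.0319  0.2635] total d [-53.1  80.3 114.4] w [-1.339 -0.155  2.215] n 17 row [-3.1, 4.7, 6.7] [-0.0788, -0.0091, 0.1303]
```

```bash
python3 - <<'E'
import ik as I
from ik import *
o0=I.ori
seeds=[[.1,0,0,2.1,.3,.4,.9],[.6,0,-.6,2.1,.3,.6,.9],[-.5,0,.2,2.1,.3,.6,.9],[1.05,-.05,-.63,2.1,-.6,.8,-1.5]]
for fl in (0,1):
  I.ori=lambda t,a:o0(t,a)*Rn.from_euler('z',np.pi*fl)
  for g in ((.475,-.04,.25),(.475,-.04,.2)):
    for th in (5,10,15):
        q,c,e=I.ik(g,th,-11.4,seeds); print(fl,g,th,np.round(q,2),'err %.4f'%e)
from plan import plan
plan([.475,-.04,.24],10,-11.4)
E
```

```text
0 (0.475, -0.04, 0.25) 5 [ 0.05 -0.12 -0.03  1.92  0.01  1.25 -1.76] err 0.0000
0 (0.475, -0.04, 0.25) 10 [ 0.05 -0.18 -0.04  1.99  0.03  1.17 -1.77] err 0.0000
0 (0.475, -0.04, 0.25) 15 [ 0.06 -0.25 -0.06  2.05  0.04  1.08 -1.79] err 0.0000
0 (0.475, -0.04, 0.2) 5 [ 0.05 -0.08 -0.03  2.    0.01  1.14 -1.76] err 0.0000
0 (0.475, -0.04, 0.2) 10 [ 0.05 -0.15 -0.04  2.06  0.03  1.06 -1.78] err 0.0000
0 (0.475, -0.04, 0.2) 15 [ 0.05 -0.21 -0.06  2.13  0.05  0.97 -1.8 ] err 0.0000
1 (0.475, -0.04, 0.25) 5 [ 0.03 -0.12 -0.02  1.92  0.01  1.25  1.38] err 0.0000
1 (0.475, -0.04, 0.25) 10 [ 0.02 -0.18 -0.02  1.99  0.03  1.17  1.37] err 0.0000
1 (0.475, -0.04, 0.25) 15 [ 0.02 -0.25 -0.03  2.06  0.05  1.08  1.34] err 0.0000
1 (0.475, -0.04, 0.2) 5 [ 0.03 -0.09 -0.02  2.    0.02  1.14  1.38] err 0.0000
1 (0.475, -0.04, 0.2) 10 [ 0.02 -0.15 -0.02  2.07  0.04  1.06  1.36] err 0.0000
1 (0.475, -0.04, 0.2) 15 [ 0.02 -0.22 -0.03  2.13  0.06  0.97  1.33] err 0.0000
t 17.8 tcp [ 0.5424 -0.1122  0.1492] q [1.05, -0.05, -0.63, 2.12, -0.6, 0.8, -0.34] gw 57.8 F [-0.9  0.2 -0.3]
target tcp [ 0.4782 -0.0407  0.2213] total d [-64.2  71.6  72.1] w [-0.039  0.354 -0.628] n 5 row [-12.8, 14.3, 14.4] [-0.0078, 0.0708, -0.1256]
```

Call:
drive_tool(increments=[{"jaw": 100,"travel": [-12,2,12],"twist": [-0.005,0.05,-0.09]},{"jaw": 100,"travel": [-12,8,12],"twist": [-0.005,0.05,-0.09]},{"jaw": 100,"travel": [-10,12,12],"twist": [-0.006,0.05,-0.09]},{"jaw": 100,"travel": [-10,13,12],"twist": [-0.006,0.051,-0.09]},{"jaw": 100,"travel": [-10,13,12],"twist": [-0.006,0.051,-0.09]},{"jaw": 100,"travel": [-8,13,8],"twist": [-0.006,0.051,-0.09]},{"jaw": 100,"travel": [-3,10,4],"twist": [-0.006,0.051,-0.09]},{"jaw": 100,"travel": [0,0,0],"twist": [0,0,0]}])

```text
time_s: 18.8
tcp_pos: [0.4779, -0.0384, 0.2196]
orientation: [0.991, -0.098, 0.087, 0.007]
wrist_force: [-0.9, -0.2, -0.8]
grip_width: 0.607
```

```bash
python3 - <<'E'
from plan import *
plan([.475,-.04,.24],10,-11.4)
z=ori(10,-11.4).as_matrix()[:,2]; print(-z*.17)
E
```

```text
t 18.8 tcp [ 0.4779 -0.0384  0.2196] q [1.08, -0.25, -0.92, 1.97, -0.22, 1.16, -1.54] gw 52.8 F [-0.9 -0.2 -0.8]
target tcp [ 0.4782 -0.0407  0.2213] total d [ 0.4 -2.3  1.7] w [-0.002  0.    -0.003] n 1 row [0.4, -2.3, 1.7] [-0.0021, 0.0005, -0.0031]
[-0.02893779  0.00583488  0.16741732]
```

Spin +π about minus tool-z (0.175 rad/row × 18).

Call:
drive_tool(increments=[{"jaw": 100,"travel": [0,0,0],"twist": [-0.0297,0.006,0.172]},{"jaw": 100,"travel": [0,0,0],"twist": [-0.0297,0.006,0.172]},{"jaw": 100,"travel": [0,0,0],"twist": [-0.0297,0.006,0.172]},{"jaw": 100,"travel": [0,0,0],"twist": [-0.0297,0.006,0.172]},{"jaw": 100,"travel": [0,0,0],"twist": [-0.0297,0.006,0.172]},{"jaw": 100,"travel": [0,0,0],"twist": [-0.0297,0.006,0.172]},{"jaw": 100,"travel": [0,0,0],"twist": [-0.0297,0.006,0.172]},{"jaw": 100,"travel": [0,0,0],"twist": [-0.0297,0.006,0.172]},{"jaw": 100,"travel": [0,0,0],"twist": [-0.0297,0.006,0.172]},{"jaw": 100,"travel": [0,0,0],"twist": [-0.0297,0.006,0.172]}])

```text
time_s: 20.05
tcp_pos: [0.4764, -0.0408, 0.2184]
orientation: [0.711, 0.698, 0.048, 0.071]
wrist_force: [0.1, 0.4, -0.4]
grip_width: 0.609
```

Call:
drive_tool(increments=[{"jaw": 100,"travel": [0,0,0],"twist": [-0.0297,0.006,0.172]},{"jaw": 100,"travel": [0,0,0],"twist": [-0.0297,0.006,0.172]},{"jaw": 100,"travel": [0,0,0],"twist": [-0.0297,0.006,0.172]},{"jaw": 100,"travel": [0,0,0],"twist": [-0.0297,0.006,0.172]},{"jaw": 100,"travel": [0,0,0],"twist": [-0.0297,0.006,0.172]},{"jaw": 100,"travel": [0,0,0],"twist": [-0.0297,0.006,0.172]},{"jaw": 100,"travel": [0,0,0],"twist": [-0.0297,0.006,0.172]},{"jaw": 100,"travel": [0,0,0],"twist": [-0.0297,0.006,0.172]}])

```text
time_s: 21.05
tcp_pos: [0.4764, -0.0408, 0.2183]
orientation: [0.096, 0.992, -0.009, 0.086]
wrist_force: [0.5, -0.2, -0.6]
grip_width: 0.606
```

```bash
python3 - <<'E'
from plan import *
planf([.604,-.018,.097],35,-11.4,back=.1)
snap('scene','scene11');snap('side','side11');snap('wrist','wrist11')
E
```

```text
t 21.05 tcp [ 0.4764 -0.0408  0.2183] q [0.62, -0.18, -0.54, 1.98, -0.08, 1.14, 1.48] gw 52.7 F [ 0.5 -0.2 -0.6]
target tcp [ 0.5585 -0.0088  0.1634] total d [ 82.1  32.  -54.9] w [-0.083 -0.429 -0.006] n 3 row [27.4, 10.7, -18.3] [-0.0278, -0.1431, -0.002]
```

View pics/wrist11.png

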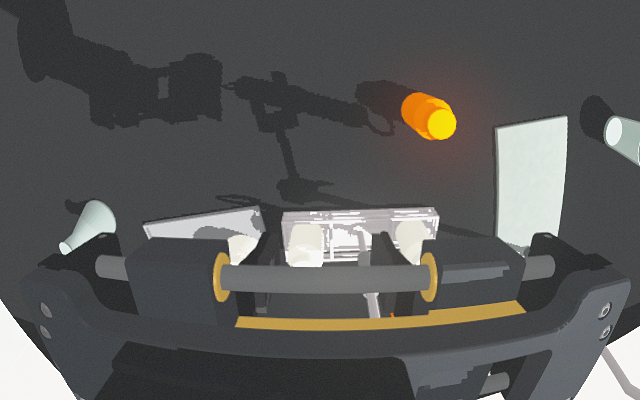

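View pics/side11.png

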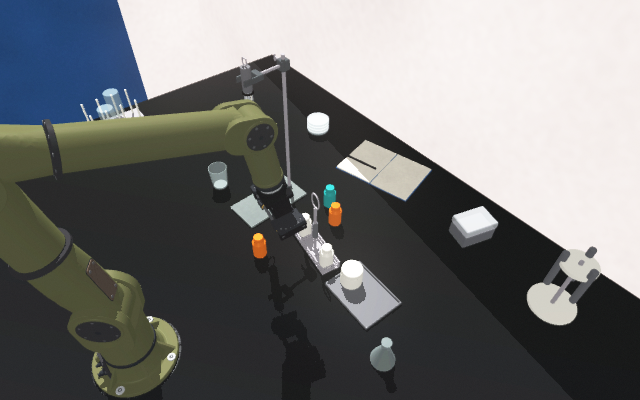

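```bash
python3 - <<'E'
import cv2
a=cv2.imread('pics/scene11.png'); b=cv2.imread('pics/side11.png')
A=cv2.resize(a[180:250,275:350],None,fx=8,fy=8,interpolation=cv2.INTER_CUBIC); B=cv2.resize(b[185:275,290:350],None,fx=6.2,fy=6.2,interpolation=cv2.INTER_CUBIC)
import numpy as np
H=560; B=np.vstack([B,np.zeros((max(0,560-B.shape[0]),B.shape[1],3),np.uint8)])[:560]; A=A[:560]
print(A.shape,B.shape)
cv2.imwrite('pics/c11a.png',A);cv2.imwrite('pics/c11b.png',B)
E
```

```text
(560, 600, 3) (560, 372, 3)
```

View pics/c11a.png

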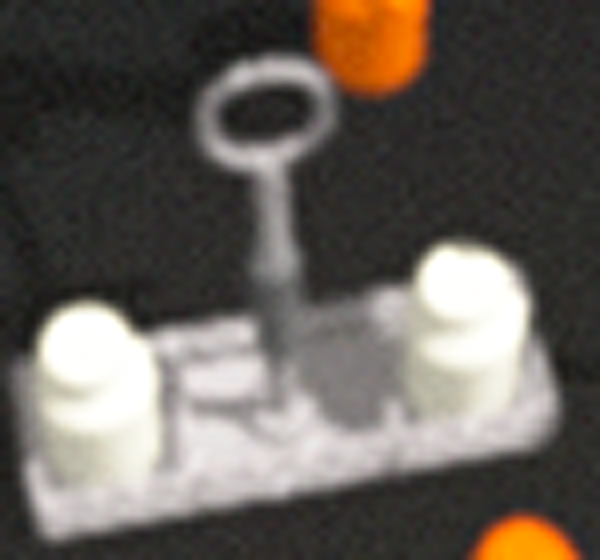

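View pics/c11b.png

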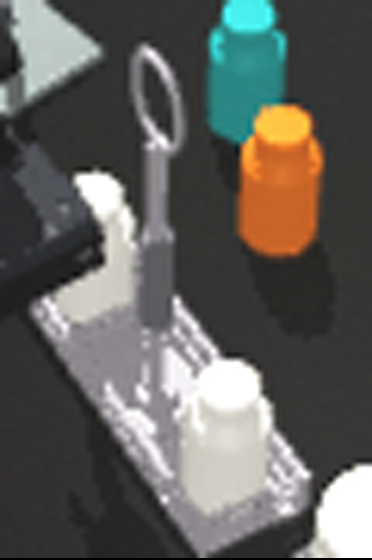

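```bash
python3 - <<'E'
from geo import *
a=lambda *u:cr((275,180),8,u); b=lambda *u:cr((290,185),6.2,u)
r,_=tri([(S,a(266,111)),(D,b(158,98))]); s,f=tri([(S,a(87,339)),(D,b(228,384))]); c,g=tri([(S,a(460,281)),(D,b(101,192))])
print('ring',r,'spare',s,f,'carried',c,g)
d=c-s; print('yaw',np.arctan2(-d[0],d[1]),np.linalg.norm(d[:2]),'mid',(s+c)/2)
E
```

```text
ring [ 0.60255167 -0.01770158  0.22452611] spare [ 0.58967245 -0.08890058  0.08903824] [-0.06876426  0.0769551  -0.09049487 -0.05483671] carried [0.61837397 0.04900037 0.0908629 ] [-0.11296278  0.13521016 -0.15567997 -0.10889329]
yaw -0.20520182703346718 0.1408561247485947 mid [ 0.60402321 -0.01995011  0.08995057]
```

```bash
python3 - <<'E'
import ik as I
from ik import *
o0=I.ori
I.ori=lambda t,a:o0(t,a)*Rn.from_euler('z',np.pi)
seeds=[[.1,0,0,2.1,.3,.4,.9],[.6,0,-.6,2.1,.3,.6,.9]]
for th in (30,35):
  for b in (.08,.06,.04):
    for z in (.097,.14):
      q,c,e=I.ik((.603-b*.98,-.0185+b*.2,z),th,-11.5,seeds); print(th,b,z,np.round(q,2),'err %.4f'%e)
E
```

```text
30 0.08 0.097 [-0.09 -0.11 -0.06  2.38  0.43  0.41  0.86] err 0.0000
30 0.08 0.14 [-0.09 -0.18 -0.06  2.33  0.34  0.52  0.96] err 0.0000
30 0.06 0.097 [-0.09 -0.06 -0.05  2.34  0.43  0.4   0.88] err 0.0000
30 0.06 0.14 [-0.09 -0.14 -0.05  2.29  0.33  0.51  0.98] err 0.0000
30 0.04 0.097 [-0.09 -0.02 -0.03  2.3   0.42  0.4   0.9 ] err 0.0000
30 0.04 0.14 [-0.08 -0.09 -0.04  2.25  0.33  0.5   0.99] err 0.0000
35 0.08 0.097 [-0.08 -0.13 -0.09  2.44  0.68  0.32  0.61] err 0.0000
35 0.08 0.14 [-0.08 -0.22 -0.1   2.4   0.48  0.43  0.8 ] err 0.0000
35 0.06 0.097 [-0.08 -0.09 -0.07  2.4   0.68  0.31  0.62] err 0.0000
35 0.06 0.14 [-0.07 -0.17 -0.08  2.36  0.49  0.41  0.81] err 0.0000
35 0.04 0.097 [-0.08 -0.04 -0.05  2.36  0.68  0.3   0.64] err 0.0000
35 0.04 0.14 [-0.07 -0.12 -0.07  2.32  0.49  0.4   0.83] err 0.0000
```

```bash
python3 - <<'E'
from plan import *
planf([.549,-.0075,.125],33,-11.5,n=8,back=.006)
E
```

```text
t 21.2 tcp [ 0.4765 -0.0405  0.2186] q [0.62, -0.18, -0.54, 1.98, -0.08, 1.14, 1.47] gw 53.1 F [-0.3 -0.4  0. ]
target tcp [ 0.5559 -0.0089  0.1141] total d [  79.4   31.6 -104.5] w [-0.08  -0.394  0.001] n 8 row [9.9, 3.9, -13.1] [-0.01, -0.0493, 0.0001]
```

Call:
drive_tool(increments=[{"jaw": 110,"travel": [6,4,-10],"twist": [-0.01,-0.049,0]},{"jaw": 110,"travel": [9,4,-13],"twist": [-0.01,-0.049,0]},{"jaw": 110,"travel": [10,4,-14],"twist": [-0.01,-0.049,0]},{"jaw": 110,"travel": [11,4,-14],"twist": [-0.01,-0.049,0]},{"jaw": 110,"travel": [11,4,-14],"twist": [-0.01,-0.049,0]},{"jaw": 110,"travel": [11,4,-14],"twist": [-0.01,-0.049,0]},{"jaw": 110,"travel": [11,4,-14],"twist": [-0.01,-0.049,0]},{"jaw": 110,"travel": [10,4,-11],"twist": [-0.01,-0.05,0]},{"jaw": 110,"travel": [0,0,0],"twist": [0,0,0]}])

```text
time_s: 22.32
tcp_pos: [0.5543, -0.0082, 0.1135]
orientation: [0.096, 0.955, -0.029, 0.281]
wrist_force: [0.3, 0.4, -0.1]
grip_width: 0.569
```

```bash
python3 - <<'E'
from plan import *
planf([.603,-.0185,.097],33,-11.5,back=.006)
snap('side','side12');snap('wrist','wrist12'); snap('scene','scene12')
b=cv2.imread('pics/side12.png'); cv2.imwrite('pics/c12.png',cv2.resize(b[170:270,240:360],None,fx=6,fy=6,interpolation=cv2.INTER_CUBIC))
E
```

```text
t 22.32 tcp [ 0.5543 -0.0082  0.1135] q [0.66, -0.15, -0.77, 2.28, 0.17, 0.43, 1.1] gw 49.5 F [ 0.3  0.4 -0.1]
target tcp [ 0.6099 -0.0199  0.0861] total d [ 55.6 -11.7 -27.4] w [ 0.001 -0.004  0.   ] n 2 row [27.8, -5.9, -13.7] [0.0005, -0.0021, 0.0002]
```

View pics/wrist12.png

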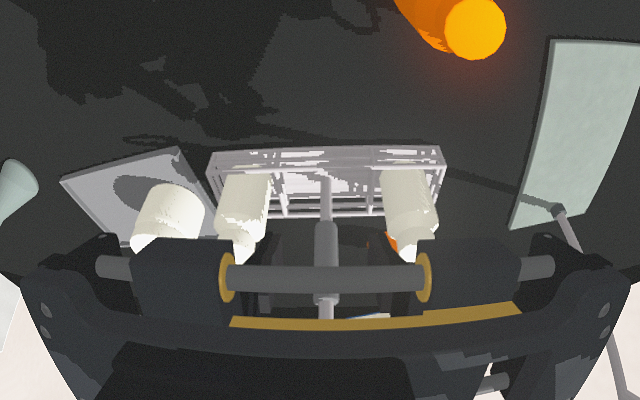

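View pics/c12.png

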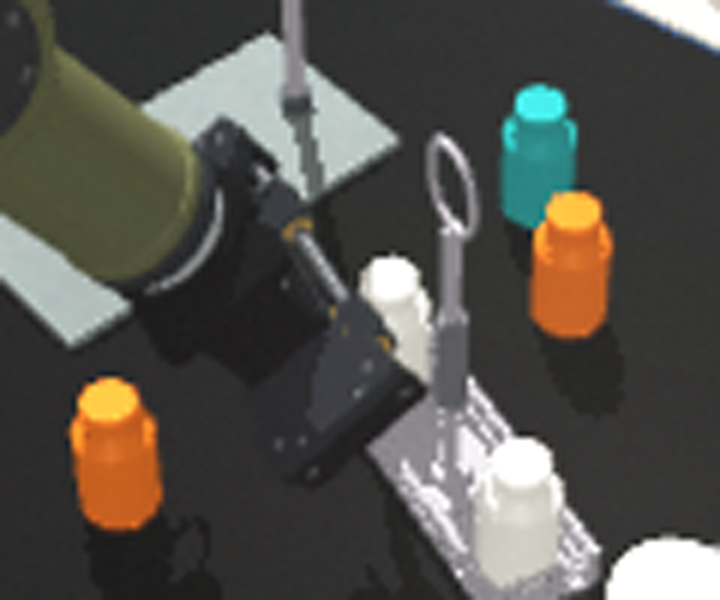

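Call:
drive_tool(increments=[{"jaw": 110,"travel": [7,-1.5,-8],"twist": [0,-0.004,0]},{"jaw": 110,"travel": [11,-2.3,-8],"twist": [0,0,0]},{"jaw": 110,"travel": [12,-2.5,-7],"twist": [0,0,0]},{"jaw": 110,"travel": [12,-2.5,-4],"twist": [0,0,0]},{"jaw": 110,"travel": [9,-2,0],"twist": [0,0,0]},{"jaw": 110,"travel": [0,0,0],"twist": [0,0,0]}])

```text
time_s: 23.22
tcp_pos: [0.608, -0.0195, 0.0894]
orientation: [0.096, 0.953, -0.029, 0.285]
wrist_force: [0.3, -0.6, -0.1]
grip_width: 0.57
```

```bash
python3 - <<'E'
from plan import *
planf([.603,-.0185,.097],33,-11.5,back=.006)
snap('side','side13');snap('wrist','wrist13'); snap('scene','scene13')
b=cv2.imread('pics/side13.png'); cv2.imwrite('pics/c13.png',cv2.resize(b[170:270,240:360],None,fx=6,fy=6,interpolation=cv2.INTER_CUBIC))
E
```

```text
t 23.23 tcp [ 0.608  -0.0195  0.0894] q [0.74, 0.06, -0.86, 2.2, 0.58, 0.4, 0.78] gw 49.6 F [ 0.3 -0.6 -0.1]
target tcp [ 0.6099 -0.0199  0.0861] total d [ 1.9 -0.4 -3.3] w [0.001 0.004 0.001] n 1 row [1.9, -0.4, -3.3] [0.0013, 0.0044, 0.0009]
```

View pics/wrist13.png

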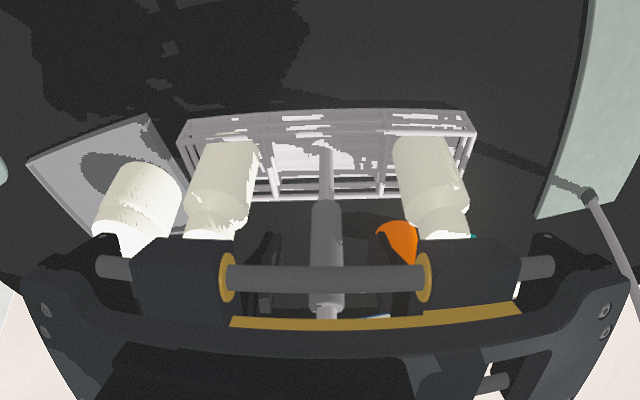

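View pics/c13.png

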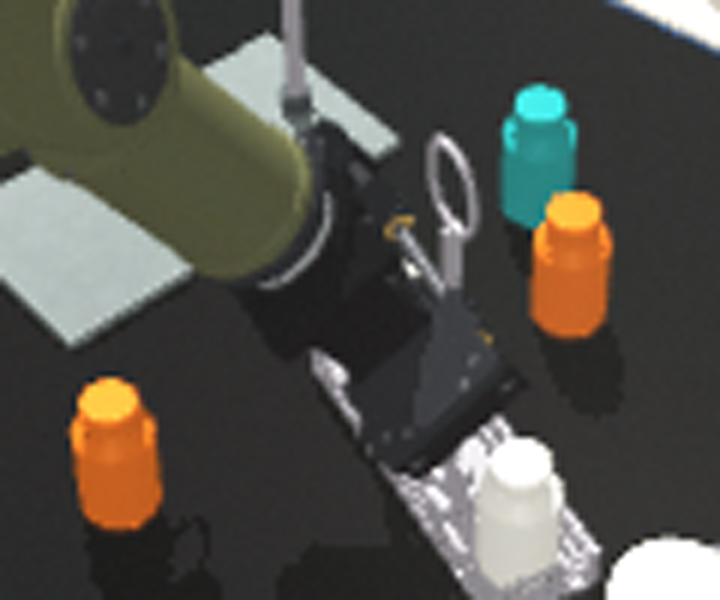

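Call:
drive_tool(increments=[{"jaw": 110,"travel": [2,0,-2],"twist": [0,0,0]},{"jaw": 180,"travel": [0,0,0],"twist": [0,0,0]},{"jaw": 220,"travel": [0,0,0],"twist": [0,0,0]},{"jaw": 255,"travel": [0,0,0],"twist": [0,0,0]},{"jaw": 255,"travel": [0,0,0],"twist": [0,0,0]},{"jaw": 255,"travel": [0,0,0],"twist": [0,0,0]}])

```text
time_s: 24.12
tcp_pos: [0.609, -0.0189, 0.0866]
orientation: [0.096, 0.954, -0.029, 0.284]
wrist_force: [-0.1, -0.4, 1.2]
grip_width: 0.201
```

Call:
drive_tool(increments=[{"jaw": 255,"travel": [0,0,2],"twist": [0,0,0]},{"jaw": 255,"travel": [0,0,5],"twist": [0,0,0]},{"jaw": 255,"travel": [0,0,8],"twist": [0,0,0]},{"jaw": 255,"travel": [0,0,10],"twist": [0,0,0]},{"jaw": 255,"travel": [0,0,10],"twist": [0,0,0]},{"jaw": 255,"travel": [0,0,5],"twist": [0,0,0]},{"jaw": 255,"travel": [0,0,0],"twist": [0,0,0]}])

```text
time_s: 25.0
tcp_pos: [0.6089, -0.019, 0.1268]
orientation: [0.096, 0.953, -0.029, 0.284]
wrist_force: [-0.1, -0.4, -5.1]
grip_width: 0.199
```

```bash
python3 - <<'E'
from plan import *
planf([.603,-.0185,.137],33,-11.5,back=.006)
snap('side','side14');snap('wrist','wrist14'); snap('scene','scene14')
b=cv2.imread('pics/side14.png'); cv2.imwrite('pics/c14.png',cv2.resize(b[170:270,240:360],None,fx=5,fy=5,interpolation=cv2.INTER_CUBIC))
b=cv2.imread('pics/scene14.png'); cv2.imwrite('pics/c14b.png',cv2.resize(b[160:250,260:360],None,fx=6,fy=6,interpolation=cv2.INTER_CUBIC))
E
```

```text
t 25.0 tcp [ 0.6089 -0.019   0.1268] q [0.78, -0.02, -0.88, 2.16, 0.35, 0.45, 1.0] gw 17.3 F [-0.1 -0.4 -5.1]
target tcp [ 0.6099 -0.0199  0.1261] total d [ 1.  -0.9 -0.7] w [ 0.002  0.003 -0.   ] n 1 row [1.0, -0.9, -0.7] [0.0024, 0.0035, -0.0004]
```

View pics/c14b.png

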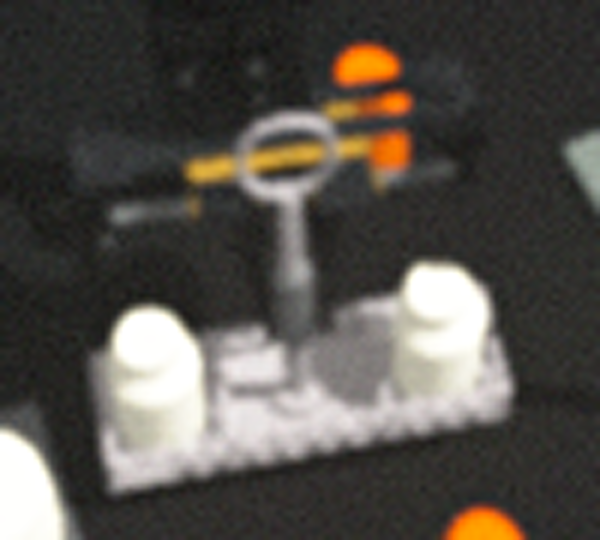

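View pics/c14.png

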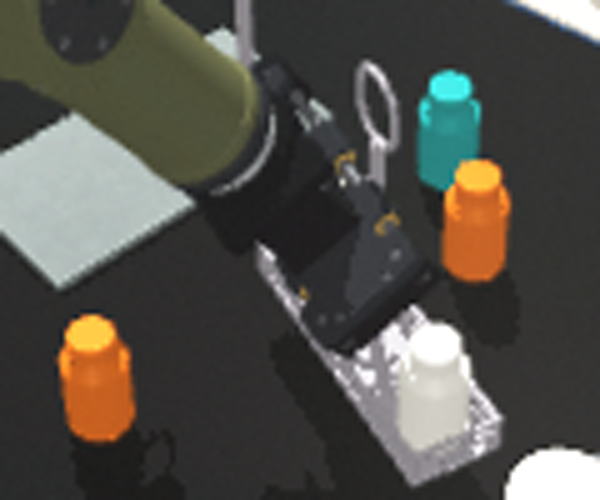

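```bash
cat > hook.py <<'E'
from geo import *
from scipy.interpolate import CubicSpline
def hookpts(ox,oy,yaw,drop=0):
    k=np.array([[-18,27],[-17,18],[-11,5],[0,0],[10,6],[15,20],[11,35],[0,48],[0,60]])/1000.
    t=np.linspace(0,1,len(k)); cs=CubicSpline(t,k); p=cs(np.linspace(0,1,60))
    c,s=np.cos(yaw),np.sin(yaw); return np.c_[ox+c*p[:,0],oy+s*p[:,0],.306-drop+p[:,1]]
def overlay(C,im,o,yaw,box,sc,name,drop=0):
    g=cv2.resize(im[box[1]:box[3],box[0]:box[2],::-1],None,fx=sc,fy=sc,interpolation=cv2.INTER_CUBIC).copy()
    T=lambda P:((proj(C,P)-np.array(box[:2])+.5)*sc).astype(np.int32)
    cv2.polylines(g,[T(hookpts(*o,yaw,drop))],False,(0,255,0),1)
    for z in (.366,.546): cv2.polylines(g,[T(cyl(*o,[(z,.0145)]))],True,(0,0,255),1)
    c,s=np.cos(yaw),np.sin(yaw); 
    P=np.array([[-.09,-.065],[.16,-.065],[.16,.065],[-.09,.065]]); P=np.c_[o[0]+c*P[:,0]-s*P[:,1],o[1]+s*P[:,0]+c*P[:,1],np.full(4,.008)]
    cv2.polylines(g,[T(P)],True,(0,255,255),1)
    r=np.array([o[0]+c*.13,o[1]+s*.13]); cv2.polylines(g,[T(np.array([[*r,.008],[*r,.54]]))],False,(255,0,255),1)
    cv2.imwrite(f'pics/{name}.png',g)
E
python3 - <<'E'
from hook import *
o=(.5745,.251)
overlay(S,S['image'],o,.048,(375,50,465,145),6,'hk_a')
overlay(D,D['image'],o,.048,(225,55,305,155),6,'hk_b')
E
```

```text
(no output)
```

View pics/hk_a.png

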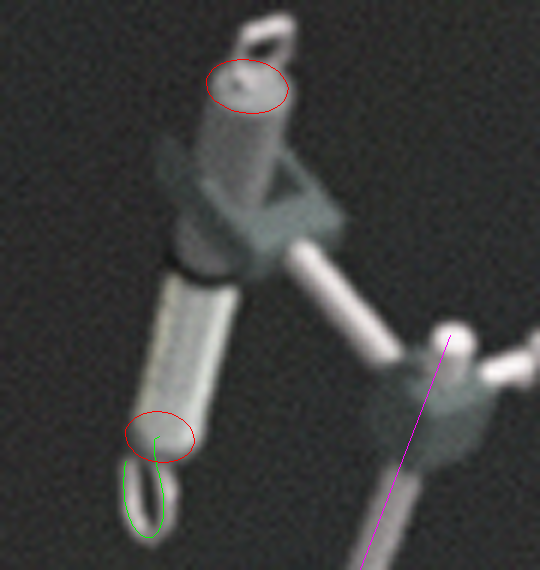

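View pics/hk_b.png

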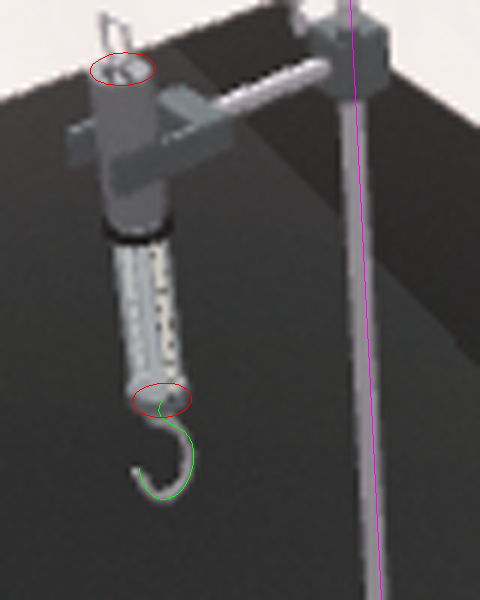

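```bash
python3 - <<'E'
from geo import *
print(tri([(S,cr((260,160),6,(287,157))),(D,cr((240,170),5,(378,107)))]))
print(tri([(S,cr((260,160),6,(150,336))),(D,cr((240,170),5,(438,345)))]), 'spare cap')
E
```

```text
(array([ 0.60306044, -0.01758501,  0.2624772 ]), array([ 0.0720501 , -0.0873583 ,  0.10072151,  0.07234653]))
(array([ 0.59045692, -0.08911735,  0.1274421 ]), array([-0.28429649,  0.32049336, -0.37709294, -0.2321982 ])) spare cap
```

Call:
drive_tool(increments=[{"jaw": 255,"travel": [-1,0,3],"twist": [0,0,0]},{"jaw": 255,"travel": [-2,1,6],"twist": [0,0,0]},{"jaw": 255,"travel": [-4,3,9],"twist": [0,0,0.01]},{"jaw": 255,"travel": [-6,5,12],"twist": [0,0,0.015]},{"jaw": 255,"travel": [-8,8,12],"twist": [0,0,0.02]},{"jaw": 255,"travel": [-9,11,12],"twist": [0,0,0.02]},{"jaw": 255,"travel": [-9,14,9],"twist": [0,0,0.02]},{"jaw": 255,"travel": [-9,16,6],"twist": [0,0,0.02]},{"jaw": 255,"travel": [-9,18,3],"twist": [0,0,0.02]},{"jaw": 255,"travel": [-8,19,1],"twist": [0,0,0.02]}])

```text
time_s: 26.4
tcp_pos: [0.5436, 0.0765, 0.2]
orientation: [0.026, 0.958, -0.009, 0.286]
wrist_force: [-0.5, -0.2, -5.0]
grip_width: 0.197
```

```bash
python3 - <<'E'
from plan import *
planf([.507-.0,.249,.2106],33,3,back=.006)
E
```

```text
t 26.4 tcp [0.5436 0.0765 0.2   ] q [0.4, -0.3, -0.62, 2.2, -0.01, 0.63, 1.28] gw 17.1 F [-0.5 -0.2 -5. ]
target tcp [0.5141 0.2494 0.1997] total d [-29.6 172.9  -0.3] w [0.002 0.004 0.107] n 4 row [-7.4, 43.2, -0.1] [0.0005, 0.0011, 0.0268]
```

Call:
drive_tool(increments=[{"jaw": 255,"travel": [0,19,0],"twist": [0,0,0.012]},{"jaw": 255,"travel": [0,19,0],"twist": [0,0,0.012]},{"jaw": 255,"travel": [-2,19,0],"twist": [0,0,0.012]},{"jaw": 255,"travel": [-4,19,0],"twist": [0,0,0.012]},{"jaw": 255,"travel": [-5,19,0],"twist": [0,0,0.012]},{"jaw": 255,"travel": [-5,18,0],"twist": [0,0,0.012]},{"jaw": 255,"travel": [-5,16,0],"twist": [0,0,0.012]},{"jaw": 255,"travel": [-3,13,0],"twist": [0,0,0.012]},{"jaw": 255,"travel": [-2,9,0],"twist": [0,0,0.012]},{"jaw": 255,"travel": [0,5,0],"twist": [0,0,0]}])

```text
time_s: 27.65
tcp_pos: [0.518, 0.2324, 0.1996]
orientation: [-0.026, 0.958, 0.007, 0.286]
wrist_force: [0.1, 0.1, -4.0]
grip_width: 0.198
```

```bash
python3 - <<'E'
from plan import *
planf([.507-.0,.249,.2106],33,3,back=.006)
snap('side','side15'); snap('scene','scene15')
b=cv2.imread('pics/side15.png'); cv2.imwrite('pics/c15.png',cv2.resize(b[60:230,180:320],None,fx=3.5,fy=3.5,interpolation=cv2.INTER_CUBIC))
b=cv2.imread('pics/scene15.png'); cv2.imwrite('pics/c15b.png',cv2.resize(b[60:200,340:470],None,fx=4,fy=4,interpolation=cv2.INTER_CUBIC))
E
```

```text
t 27.65 tcp [0.518  0.2324 0.1996] q [0.39, -0.27, -0.93, 2.13, 0.11, 0.66, 0.98] gw 17.2 F [ 0.1  0.1 -4. ]
target tcp [0.5141 0.2494 0.1997] total d [-3.9 17.   0.1] w [ 0.001  0.004 -0.001] n 1 row [-3.9, 17.0, 0.1] [0.0012, 0.0038, -0.0007]
```

View pics/c15.png

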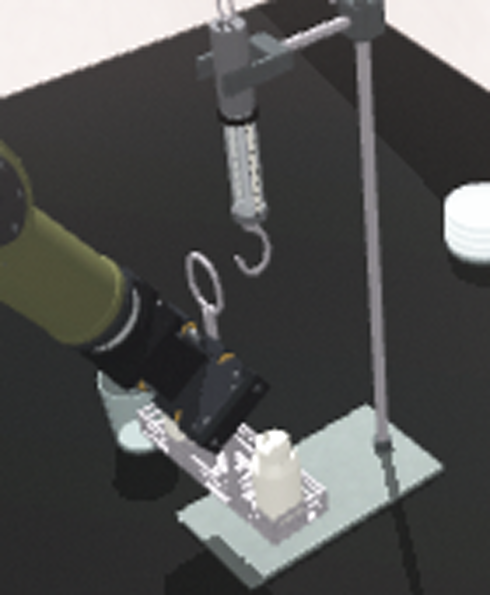

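View pics/c15b.png

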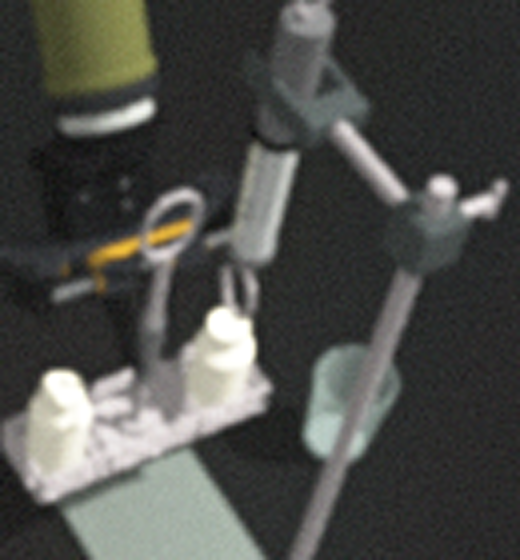

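```bash
python3 - <<'E'
from hook import *
r=tri([(S,cr((340,60),4,(174,225))),(D,cr((180,60),3.5,(204,283)))]); print(r)
d=pickle.load(open('pics/side15.pkl','rb'));s=pickle.load(open('pics/scene15.pkl','rb'))
overlay(d,d['image'],(.5745,.2525),.055,(225,80,285,150),8,'hk_c'); overlay(s,s['image'],(.5745,.2525),.055,(375,90,425,145),9,'hk_d')
E
```

```text
(array([0.51192771, 0.23514948, 0.33442602]), array([-0.15329679,  0.22648548, -0.2093554 , -0.21946387]))
```

View pics/hk_c.png

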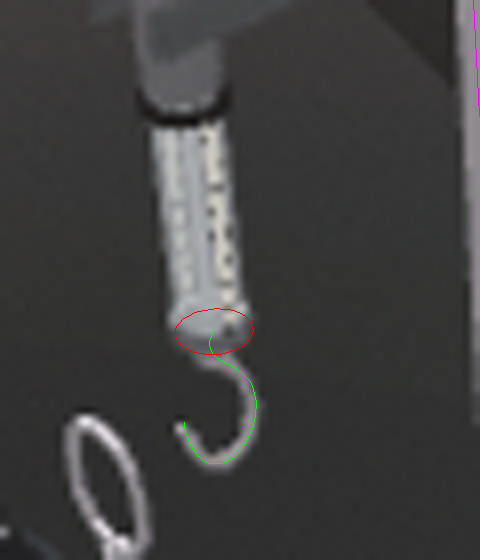

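View pics/hk_d.png

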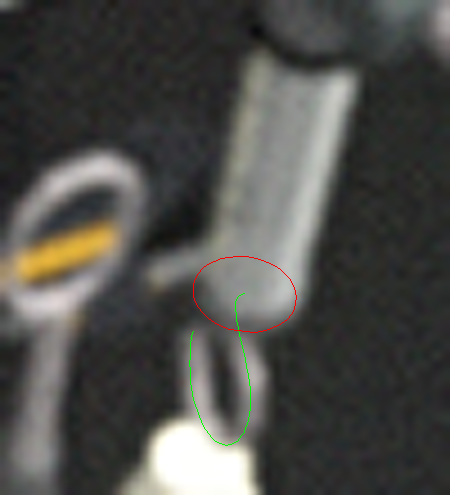

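Call:
drive_tool(increments=[{"jaw": 255,"travel": [0,3,-2],"twist": [0,0.004,0]},{"jaw": 255,"travel": [0,4,-4],"twist": [0,0,0]},{"jaw": 255,"travel": [0,5,-5],"twist": [0,0,0]},{"jaw": 255,"travel": [0,4,-5],"twist": [0,0,0]},{"jaw": 255,"travel": [0,3,-3],"twist": [0,0,0]},{"jaw": 255,"travel": [2,0,-1],"twist": [0,0,0]},{"jaw": 255,"travel": [4,0,0],"twist": [0,0,0]},{"jaw": 255,"travel": [5,0,0],"twist": [0,0,0]},{"jaw": 255,"travel": [4,0,0],"twist": [0,0,0]},{"jaw": 255,"travel": [0,0,0],"twist": [0,0,0]}])

```text
time_s: 29.0
tcp_pos: [0.5334, 0.2511, 0.1797]
orientation: [-0.025, 0.959, 0.007, 0.284]
wrist_force: [-1.0, -0.5, -5.1]
grip_width: 0.2
```

```bash
python3 - <<'E'
from hook import *
from plan import snap,planf
planf([.5745,.2505,.1906],33,3,back=.006)
d=snap('side','side16'); s=snap('scene','scene16')
overlay(d,d['image'],(.5745,.2535),.06,(225,80,285,150),8,'hk_e'); overlay(s,s['image'],(.5745,.2535),.06,(370,80,430,145),9,'hk_f')
E
```

```text
t 29.0 tcp [0.5334 0.2511 0.1797] q [0.49, -0.16, -1.08, 2.1, 0.26, 0.64, 0.83] gw 17.4 F [-1.  -0.5 -5.1]
target tcp [0.5816 0.2509 0.1797] total d [48.2 -0.2  0. ] w [ 0. -0. -0.] n 2 row [24.1, -0.1, 0.0] [0.0002, -0.0002, -0.0001]
```

View pics/hk_e.png

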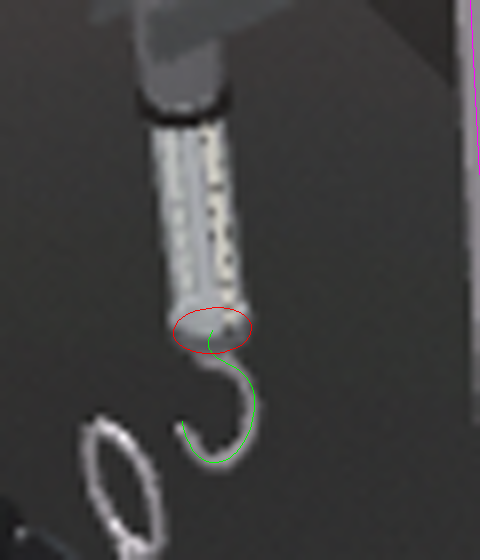

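View pics/hk_f.png

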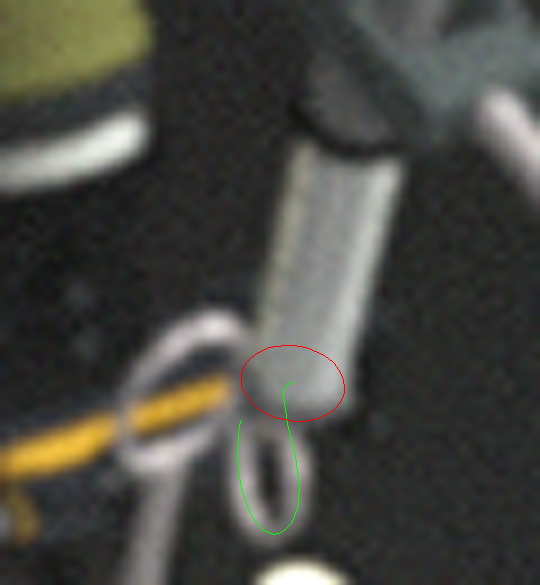

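Call:
drive_tool(increments=[{"jaw": 255,"travel": [2,0.1,0],"twist": [0,0,0]},{"jaw": 255,"travel": [4,0.2,0],"twist": [0,0,0]},{"jaw": 255,"travel": [6,0.3,0],"twist": [0,0,0]},{"jaw": 255,"travel": [6,0.3,0],"twist": [0,0,0]},{"jaw": 255,"travel": [5,0.3,0],"twist": [0,0,0]},{"jaw": 255,"travel": [3,0.2,0],"twist": [0,0,0]},{"jaw": 255,"travel": [0,0,0],"twist": [0,0,0]}])

```text
time_s: 29.98
tcp_pos: [0.5592, 0.2525, 0.1795]
orientation: [-0.025, 0.959, 0.007, 0.284]
wrist_force: [-0.6, 0.7, -5.1]
grip_width: 0.197
```

```bash
cat > look.py <<'E'
import sys
from hook import *
from plan import snap,planf
n=sys.argv[1]; drop=float(sys.argv[2]) if len(sys.argv)>2 else 0
planf([.5745,.2525,.1906],33,3,back=.006)
d=snap('side','side'+n); s=snap('scene','scene'+n)
im=cv2.resize(d['image'][75:155,220:290,::-1],None,fx=7,fy=7,interpolation=cv2.INTER_CUBIC)
im2=cv2.resize(s['image'][75:155,370:440,::-1],None,fx=7,fy=7,interpolation=cv2.INTER_CUBIC)
cv2.imwrite('pics/look_%s.png'%n,np.hstack([im,im2])[:,:][:560,:980][:, :980] if False else cv2.resize(np.hstack([im,im2]),(790,451)))
E
python3 look.py 17
```

```text
t 29.98 tcp [0.5592 0.2525 0.1795] q [0.55, -0.06, -1.15, 2.06, 0.4, 0.65, 0.75] gw 17.1 F [-0.6  0.7 -5.1]
target tcp [0.5816 0.2529 0.1797] total d [22.4  0.4  0.2] w [ 0.001 -0.001 -0.   ] n 1 row [22.4, 0.4, 0.2] [0.0006, -0.0006, -0.0005]
```

View pics/look_17.png

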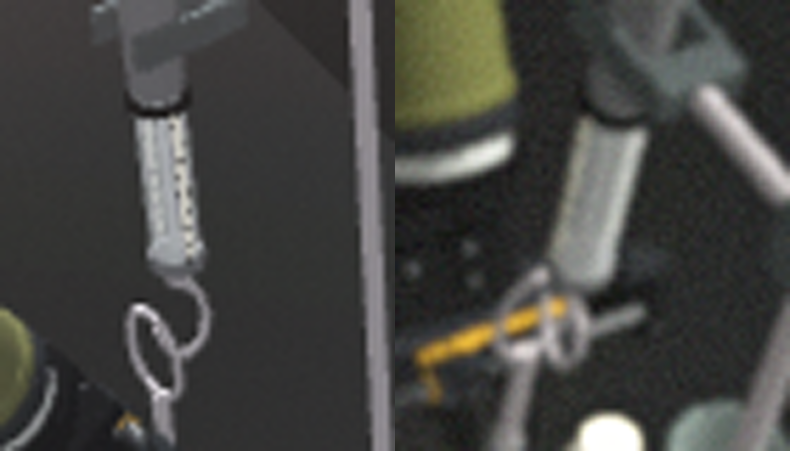

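Call:
drive_tool(increments=[{"jaw": 255,"travel": [2,0.1,0],"twist": [0,0,0]},{"jaw": 255,"travel": [4,0.2,0],"twist": [0,0,0]},{"jaw": 255,"travel": [4,0.2,0],"twist": [0,0,0]},{"jaw": 255,"travel": [3,0.1,0],"twist": [0,0,0]},{"jaw": 255,"travel": [0,0,0],"twist": [0,0,0]}])

```text
time_s: 30.7
tcp_pos: [0.5723, 0.2531, 0.1795]
orientation: [-0.025, 0.959, 0.007, 0.284]
wrist_force: [-0.2, -0.2, -4.9]
grip_width: 0.203
```

```bash
python3 look.py 18
```

```text
t 30.7 tcp [0.5723 0.2531 0.1795] q [0.55, -0.01, -1.17, 2.04, 0.48, 0.66, 0.7] gw 17.6 F [-0.2 -0.2 -4.9]
target tcp [0.5816 0.2529 0.1797] total d [ 9.3 -0.3  0.2] w [ 0.    -0.001 -0.   ] n 1 row [9.3, -0.3, 0.2] [0.0005, -0.0006, -0.0004]
```

View pics/look_18.png

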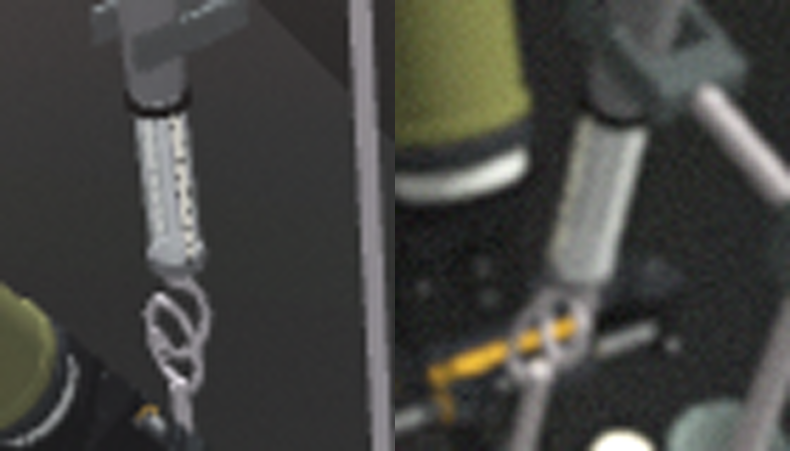

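Call:
drive_tool(increments=[{"jaw": 255,"travel": [2,0,0],"twist": [0,0,0]},{"jaw": 255,"travel": [3,0,0],"twist": [0,0,0]},{"jaw": 255,"travel": [2,0,0],"twist": [0,0,0]},{"jaw": 255,"travel": [0,0,0],"twist": [0,0,0]}])

```text
time_s: 31.3
tcp_pos: [0.5792, 0.2531, 0.1796]
orientation: [-0.025, 0.959, 0.007, 0.284]
wrist_force: [-0.3, 0.3, -4.2]
grip_width: 0.196
```

```bash
python3 look.py 19
```

```text
t 31.3 tcp [0.5792 0.2531 0.1796] q [0.55, 0.02, -1.17, 2.02, 0.52, 0.67, 0.67] gw 17.1 F [-0.3  0.3 -4.2]
target tcp [0.5816 0.2529 0.1797] total d [ 2.4 -0.3  0.1] w [ 0.001 -0.    -0.001] n 1 row [2.4, -0.3, 0.1] [0.0007, -0.0003, -0.0005]
```

View pics/look_19.png

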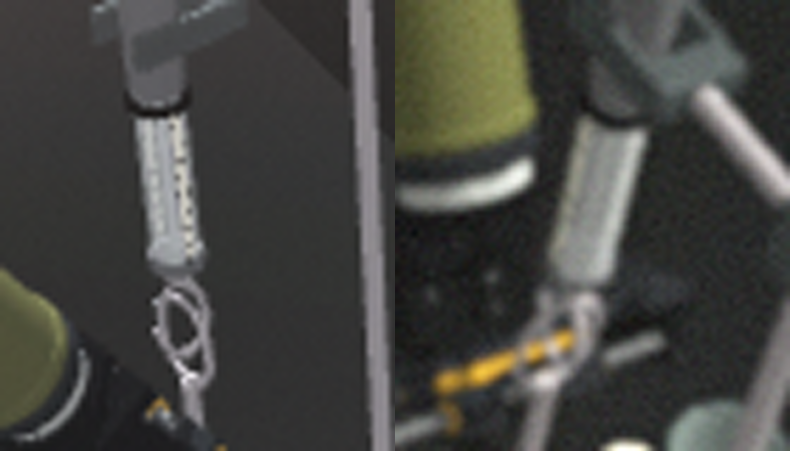

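Call:
drive_tool(increments=[{"jaw": 255,"travel": [0,0,-2],"twist": [0,0,0]},{"jaw": 255,"travel": [0,0,-4],"twist": [0,0,0]},{"jaw": 255,"travel": [0,0,-4],"twist": [0,0,0]},{"jaw": 255,"travel": [0,0,-4],"twist": [0,0,0]},{"jaw": 255,"travel": [0,0,-4],"twist": [0,0,0]},{"jaw": 255,"travel": [0,0,-3],"twist": [0,0,0]},{"jaw": 255,"travel": [0,0,-3],"twist": [0,0,0]},{"jaw": 255,"travel": [0,0,-2],"twist": [0,0,0]},{"jaw": 255,"travel": [0,0,0],"twist": [0,0,0]}])

```text
time_s: 32.52
tcp_pos: [0.579, 0.2531, 0.1535]
orientation: [-0.026, 0.959, 0.007, 0.284]
wrist_force: [0.7, 0.6, -5.1]
grip_width: 0.197
```

```bash
python3 look.py 20
```

```text
t 32.52 tcp [0.579  0.2531 0.1535] q [0.51, 0.09, -1.15, 2.05, 0.65, 0.66, 0.55] gw 17.1 F [ 0.7  0.6 -5.1]
target tcp [0.5816 0.2529 0.1797] total d [ 2.6 -0.3 26.2] w [ 0.001 -0.    -0.001] n 1 row [2.6, -0.3, 26.2] [0.0011, -0.0003, -0.0007]
```

View pics/look_20.png

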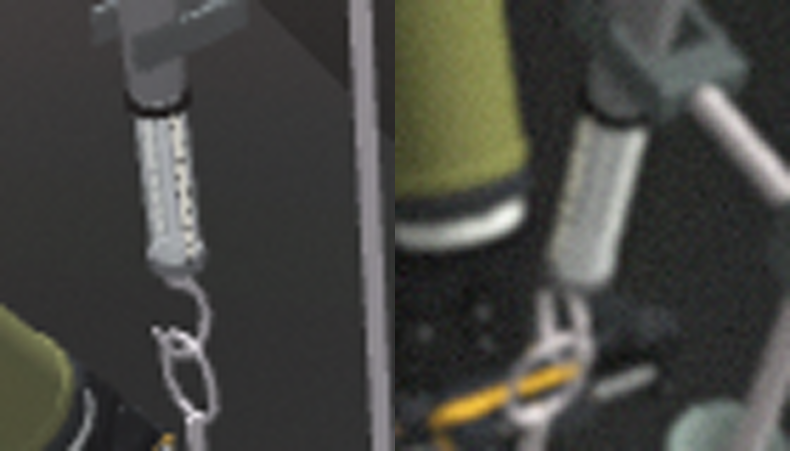

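Call:
drive_tool(increments=[{"jaw": 255,"travel": [0,0,-2],"twist": [0,0,0]},{"jaw": 255,"travel": [0,0,-2],"twist": [0,0,0]},{"jaw": 255,"travel": [0,0,-2],"twist": [0,0,0]},{"jaw": 255,"travel": [0,0,-2],"twist": [0,0,0]},{"jaw": 255,"travel": [0,0,-2],"twist": [0,0,0]},{"jaw": 255,"travel": [0,0,-2],"twist": [0,0,0]},{"jaw": 255,"travel": [0,0,-2],"twist": [0,0,0]},{"jaw": 255,"travel": [0,0,-2],"twist": [0,0,0]},{"jaw": 255,"travel": [0,0,0],"twist": [0,0,0]}])

```text
time_s: 33.75
tcp_pos: [0.579, 0.2532, 0.1376]
orientation: [-0.026, 0.959, 0.007, 0.284]
wrist_force: [0.3, -0.1, -2.8]
grip_width: 0.201
```

```bash
python3 look.py 21
```

```text
t 33.75 tcp [0.579  0.2532 0.1376] q [0.47, 0.12, -1.13, 2.07, 0.73, 0.65, 0.48] gw 17.5 F [ 0.3 -0.1 -2.8]
target tcp [0.5816 0.2529 0.1797] total d [ 2.5 -0.3 42.1] w [ 0.001 -0.    -0.001] n 1 row [2.5, -0.3, 42.1] [0.0011, -0.0002, -0.0008]
```

View pics/look_21.png

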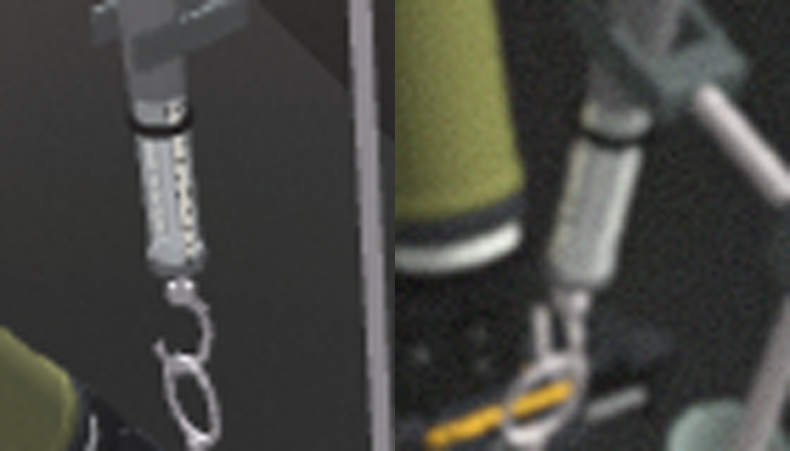

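Call:
drive_tool(increments=[{"jaw": 255,"travel": [0,0,-2],"twist": [0,0,0]},{"jaw": 255,"travel": [0,0,-2],"twist": [0,0,0]},{"jaw": 255,"travel": [0,0,-2],"twist": [0,0,0]},{"jaw": 255,"travel": [0,0,-2],"twist": [0,0,0]},{"jaw": 255,"travel": [0,0,-2],"twist": [0,0,0]},{"jaw": 255,"travel": [0,0,-2],"twist": [0,0,0]},{"jaw": 255,"travel": [0,0,-2],"twist": [0,0,0]},{"jaw": 255,"travel": [0,0,-2],"twist": [0,0,0]},{"jaw": 255,"travel": [0,0,-1],"twist": [0,0,0]},{"jaw": 255,"travel": [0,0,0],"twist": [0,0,0]}])

```text
time_s: 35.1
tcp_pos: [0.5791, 0.2532, 0.1207]
orientation: [-0.026, 0.958, 0.007, 0.284]
wrist_force: [0.0, -0.3, -0.6]
grip_width: 0.199
```

```bash
python3 - <<'E'
from plan import *
f=[]
for i in range(6):
    f.append(state()['wrist_force']); capture('side')
print(np.mean(f,0),np.std(f,0))
E
python3 look.py 22
```

```text
[ 0.14256467 -0.32616705 -1.07478243] [0.41637712 0.57020766 0.491644  ]
t 35.4 tcp [0.5791 0.2532 0.1208] q [0.43, 0.16, -1.11, 2.08, 0.81, 0.64, 0.41] gw 17.4 F [-0.6  0.2 -1.7]
target tcp [0.5816 0.2529 0.1797] total d [ 2.5 -0.3 58.9] w [ 0.001  0.    -0.001] n 2 row [1.2, -0.1, 29.5] [0.0005, 0.0001, -0.0003]
```

View pics/look_22.png

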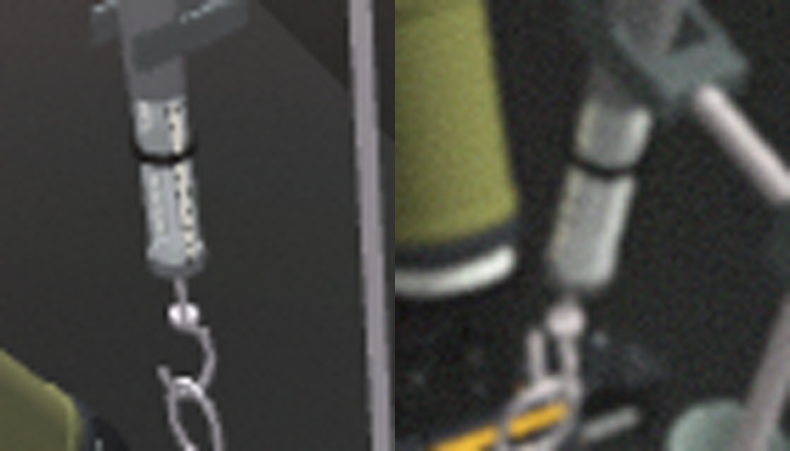

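Call:
drive_tool(increments=[{"jaw": 255,"travel": [0,0,-2],"twist": [0,0,0]},{"jaw": 255,"travel": [0,0,-2],"twist": [0,0,0]},{"jaw": 255,"travel": [0,0,-2],"twist": [0,0,0]},{"jaw": 255,"travel": [0,0,-1.5],"twist": [0,0,0]},{"jaw": 255,"travel": [0,0,0],"twist": [0,0,0]},{"jaw": 255,"travel": [0,0,0],"twist": [0,0,0]}])

```text
time_s: 36.25
tcp_pos: [0.5791, 0.2532, 0.1132]
orientation: [-0.026, 0.958, 0.007, 0.284]
wrist_force: [-0.9, 0.5, -0.3]
grip_width: 0.199
```

```bash
python3 - <<'E'
from plan import *
f=[]
for i in range(16):
    f.append(state()['wrist_force']); capture('side')
print(np.mean(f,0),np.std(f,0)/4, state()['tcp_pos'])
snap('scene','scene23');snap('side','side23')
E
```

```text
[ 0.00273086  0.08135473 -0.60159234] [0.13004511 0.11385154 0.15048693] [0.57904111 0.25316344 0.11313939]
```

View pics/side23.png

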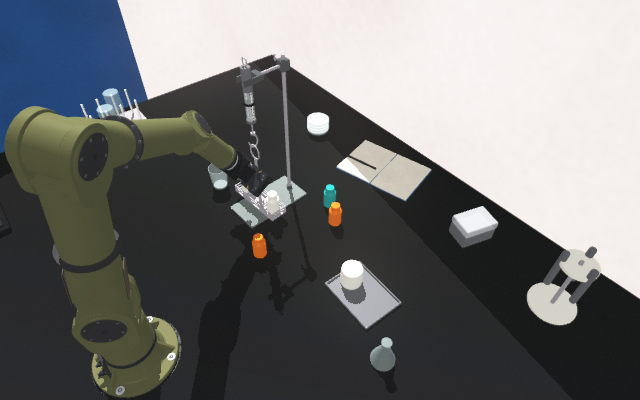

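View pics/scene23.png

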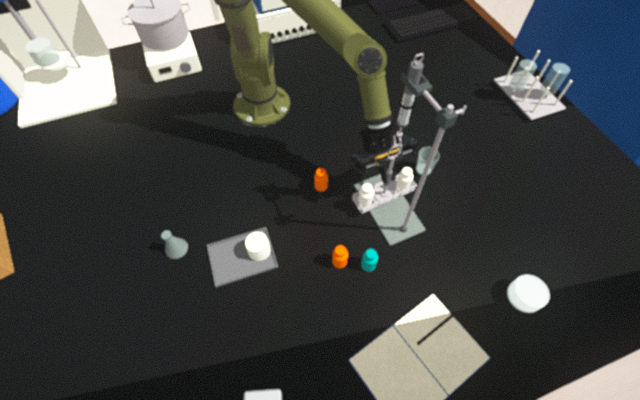

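Call:
drive_tool(increments=[{"jaw": 255,"travel": [0,0,-1.5],"twist": [0,0,0]},{"jaw": 255,"travel": [0,0,-1.5],"twist": [0,0,0]},{"jaw": 255,"travel": [0,0,0],"twist": [0,0,0]}])

```text
time_s: 37.52
tcp_pos: [0.5789, 0.2531, 0.1099]
orientation: [-0.026, 0.959, 0.007, 0.284]
wrist_force: [-0.6, -0.4, -0.7]
grip_width: 0.198
```

```bash
python3 - <<'E'
from plan import *
f=[]
for i in range(20):
    f.append(state()['wrist_force']); capture('side')
print(np.mean(f,0),np.std(f,0)/4.5, state()['tcp_pos'],state()['time_s'])
E
```

```text
[-0.10527954  0.08236751 -0.04085327] [0.09737735 0.12695646 0.09900281] [0.57905618 0.25316131 0.11014568] 38.525
```

Call:
drive_tool(increments=[{"jaw": 195,"travel": [0,0,0],"twist": [0,0,0]},{"jaw": 180,"travel": [0,0,0],"twist": [0,0,0]},{"jaw": 150,"travel": [0,0,0],"twist": [0,0,0]},{"jaw": 125,"travel": [0,0,0],"twist": [0,0,0]},{"jaw": 120,"travel": [0,0,0],"twist": [0,0,0]},{"jaw": 120,"travel": [0,0,0],"twist": [0,0,0]}])

```text
time_s: 39.28
tcp_pos: [0.579, 0.2531, 0.1102]
orientation: [-0.026, 0.958, 0.007, 0.284]
wrist_force: [-0.1, -0.1, -0.3]
grip_width: 0.525
```

```bash
python3 look.py 24; python3 - <<'E'
from plan import snap
snap('wrist','wrist24')
E
```

```text
t 39.27 tcp [0.579  0.2531 0.1102] q [0.41, 0.18, -1.09, 2.09, 0.86, 0.63, 0.37] gw 45.7 F [-0.1 -0.1 -0.3]
target tcp [0.5816 0.2529 0.1797] total d [ 2.5 -0.3 69.5] w [ 0.001 -0.    -0.001] n 2 row [1.3, -0.1, 34.8] [0.0005, -0.0, -0.0003]
```

View pics/wrist24.png

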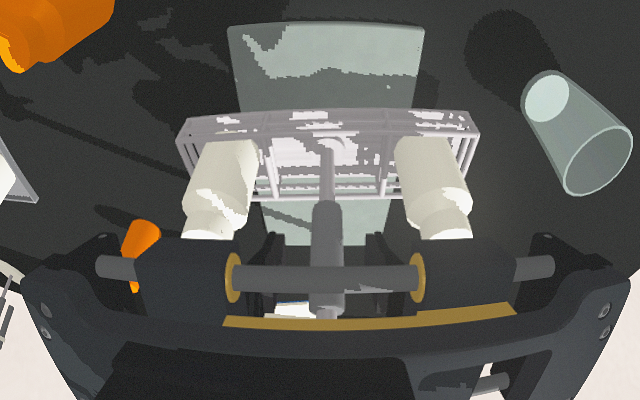

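View pics/look_24.png

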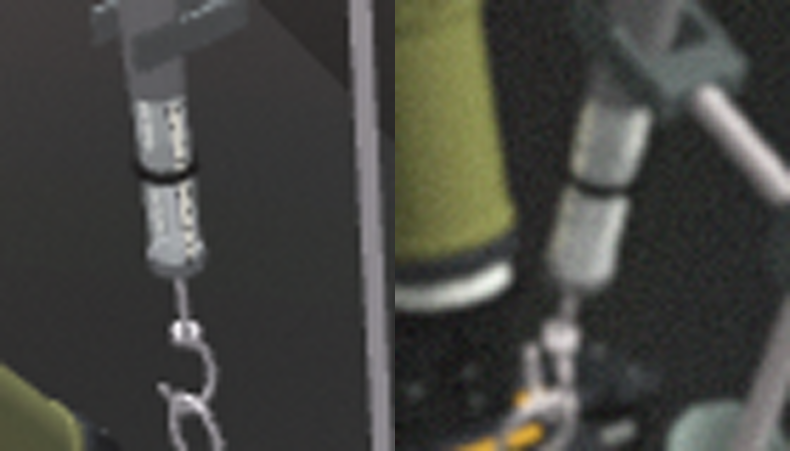

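Released with the carrier hanging. Now I retreat straight back along −x.

Call:
drive_tool(increments=[{"jaw": 120,"travel": [-3,-0.1,0],"twist": [0,0,0]},{"jaw": 120,"travel": [-6,-0.3,0],"twist": [0,0,0]},{"jaw": 120,"travel": [-8,-0.4,0],"twist": [0,0,0]},{"jaw": 120,"travel": [-9,-0.5,0],"twist": [0,0,0]},{"jaw": 120,"travel": [-9,-0.5,2],"twist": [0,0,0]},{"jaw": 120,"travel": [-9,-0.5,4],"twist": [0,0,0]},{"jaw": 120,"travel": [-9,-0.5,5],"twist": [0,0,0]},{"jaw": 120,"travel": [-9,-0.5,6],"twist": [0,0,0]},{"jaw": 120,"travel": [-8,-0.4,6],"twist": [0,0,0]},{"jaw": 120,"travel": [0,0,0],"twist": [0,0,0]}])

```text
time_s: 40.67
tcp_pos: [0.5089, 0.2494, 0.1338]
orientation: [-0.026, 0.958, 0.006, 0.285]
wrist_force: [0.1, -0.1, 0.2]
grip_width: 0.527
```

```bash
python3 look.py 25; python3 - <<'E'
from plan import snap
import cv2,numpy as np
a=cv2.imread('pics/side25.png')[60:230,190:320]; b=cv2.imread('pics/scene25.png')[50:220,330:460]
cv2.imwrite('pics/f25.png',cv2.resize(np.hstack([a,b]),None,fx=3,fy=3,interpolation=cv2.INTER_CUBIC))
snap('wrist','wrist25')
E
```

```text
t 40.67 tcp [0.5089 0.2494 0.1338] q [0.46, -0.15, -1.11, 2.2, 0.37, 0.56, 0.68] gw 45.8 F [ 0.1 -0.1  0.2]
target tcp [0.5816 0.2529 0.1797] total d [72.7  3.5 45.9] w [ 0.002  0.002 -0.001] n 2 row [36.4, 1.7, 23.0] [0.0012, 0.0011, -0.0004]
```

View pics/f25.png

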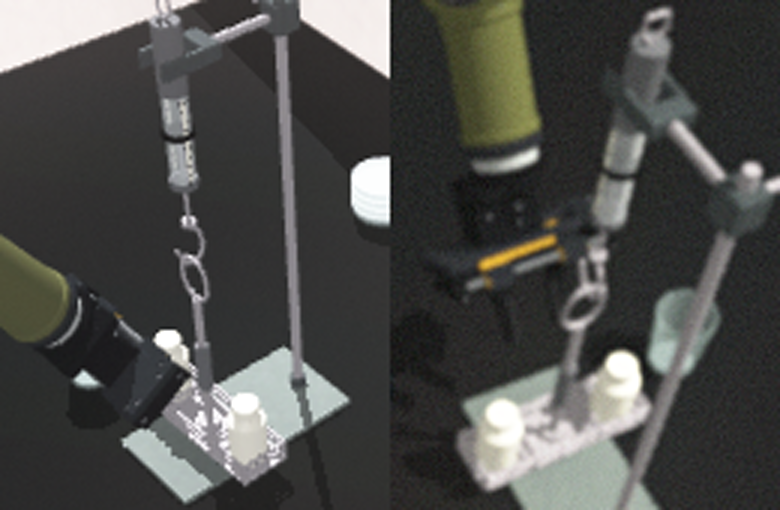

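View pics/wrist25.png

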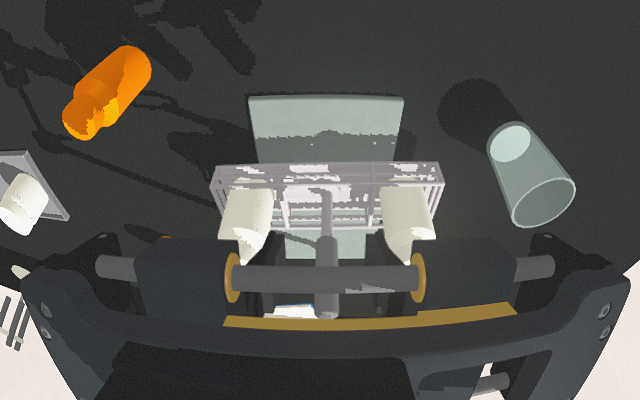

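Call:
drive_tool(increments=[{"jaw": 120,"travel": [-4,0,4],"twist": [0,0,0]},{"jaw": 120,"travel": [-5,0,8],"twist": [0,0,0]},{"jaw": 120,"travel": [-5,0,10],"twist": [0,0.02,0]},{"jaw": 120,"travel": [-5,0,10],"twist": [0,0.02,0]},{"jaw": 120,"travel": [-5,0,8],"twist": [0,0.02,0]},{"jaw": 120,"travel": [0,0,0],"twist": [0,0,0]},{"jaw": 120,"travel": [0,0,0],"twist": [0,0,0]},{"jaw": 120,"travel": [0,0,0],"twist": [0,0,0]},{"jaw": 120,"travel": [0,0,0],"twist": [0,0,0]},{"jaw": 120,"travel": [0,0,0],"twist": [0,0,0]}])

```text
time_s: 42.08
tcp_pos: [0.485, 0.2493, 0.1729]
orientation: [-0.025, 0.967, 0.008, 0.255]
wrist_force: [0.8, -0.3, 0.1]
grip_width: 0.531
```

Call:
drive_tool(increments=[{"jaw": 120,"travel": [0,0,0],"twist": [0,0,0]},{"jaw": 120,"travel": [0,0,0],"twist": [0,0,0]},{"jaw": 120,"travel": [0,0,0],"twist": [0,0,0]},{"jaw": 120,"travel": [0,0,0],"twist": [0,0,0]},{"jaw": 120,"travel": [0,0,0],"twist": [0,0,0]},{"jaw": 120,"travel": [0,0,0],"twist": [0,0,0]},{"jaw": 120,"travel": [0,0,0],"twist": [0,0,0]},{"jaw": 120,"travel": [0,0,0],"twist": [0,0,0]},{"jaw": 120,"travel": [0,0,0],"twist": [0,0,0]},{"jaw": 120,"travel": [0,0,0],"twist": [0,0,0]}])

```text
time_s: 43.32
tcp_pos: [0.485, 0.2494, 0.1731]
orientation: [-0.025, 0.967, 0.008, 0.255]
wrist_force: [-0.3, 0.8, 0.6]
grip_width: 0.529
```

```bash
python3 - <<'E'
from plan import *
p=None
d0=capture('side')['image'].astype(int)
for i in range(8):
    d=capture('side')['image'].astype(int)[60:230,190:320]
    if p is not None: print(np.abs(d-p).max(),(np.abs(d-p).max(2)>40).sum(), end=' | ')
    p=d
s=state(); print(s['time_s'],s['tcp_pos'])
snap('side','side26');snap('scene','scene26')
a=cv2.imread('pics/side26.png')[60:230,190:320]; b=cv2.imread('pics/scene26.png')[50:220,330:460]
cv2.imwrite('pics/f26.png',cv2.resize(np.hstack([a,b]),None,fx=3,fy=3,interpolation=cv2.INTER_CUBIC))
E
```

```text
5 0 | 5 0 | 5 0 | 6 0 | 5 0 | 5 0 | 5 0 | 43.775 [0.48503098 0.24943062 0.17311889]
```

View pics/f26.png

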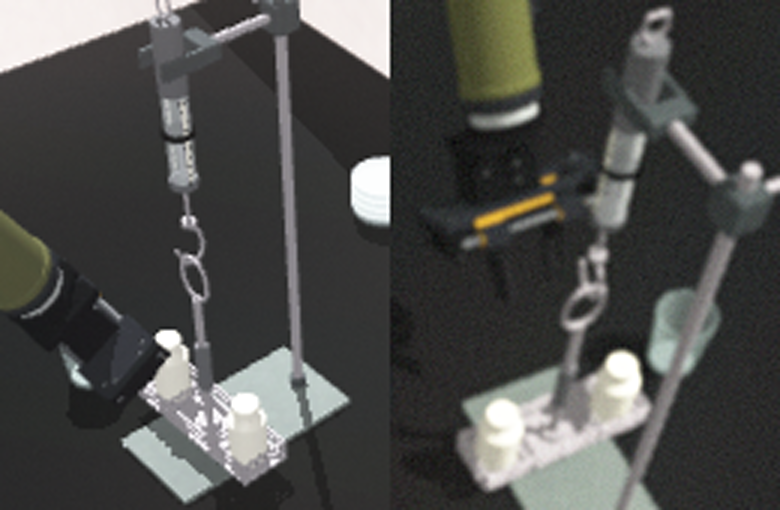

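View pics/scene26.png

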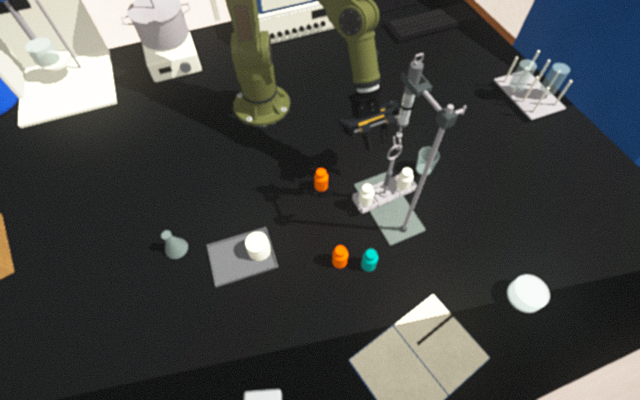

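The carrier hangs still with both bottles upright, and the jar, beaker and flask have not moved. Handing in.

```bash
python3 -c "
from cell import *
print(hand_in())"
```

```text
the job is handed in; nothing more can be done
None
```

The spare bottle stands in the empty place of the carrier, and the loaded carrier hangs free from the balance hook. I handed in at about 44 s; no verdict was reported.

**What I did:**
- My first grip on the spare leaned the tool too far, and the arm could not reach the carrier floor that way. I set the bottle back in the tray and regripped it at 30°, then placed and released it.
- I lifted the carrier by its sleeve, passed the ring over the hook tip, and lowered it at about 16 mm/s until the wrist force read about 0 N. Then I opened the fingers and backed off.

**What the last checks showed:**
- **Stillness:** eight side-camera frames over about 0.4 s showed no change beyond image noise.
- **Carrier:** it hung upright with both bottles standing, and the ring was in the hook.
- **Pointer:** it was drawn down about 37–38 mm. That comes from the tool travel and the weight of about 4.7 N; I did not read it off the scale.
- **Base height:** by the same reckoning the underside hangs about 24 mm above the bench, so roughly 16 mm above the base plate. I did not measure this directly.
- **Other glassware:** the jar, beaker and flask looked unmoved.

**What disagreed:** the two cameras put the hook 2–3 mm apart sideways, which was within the ring's clearance.

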